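# Refit the cup grille of a coffee machine

### The arm

A 7-joint arm with a two-finger parallel gripper is mounted at the origin on a cart in front of the work surface, level with it; the furniture and walls round the work are solid. World frame = base frame: x ahead of the robot, y to its left, z up, the work surface at z = 0. Lengths are in mm, angles in rad, forces in N, time in s.
With the tool pointing down it reaches from about 350 to 900 mm from the base axis. Payload 19.9 kg.
Tool frame: the origin (TCP) lies between the finger pads; the fingertips stand 11 mm ahead of it and the grasp point (between the pads) lies 8 mm behind it; z points along the fingers, y is the line along which they close (so a half turn about z gives the same grasp; the last joint's range is limited). The gripper opens to 94 mm and grips with 3 to 60 N. Pads are 16 mm wide; open, the fingers measure 119 mm over their backs; the gripper's body (75 mm by 177 mm) begins 78 mm behind the grasp point.
Start: joints at [-1.365, 0.417, -0.01, 1.614, 0.005, 1.111, -0.053], TCP at [153.285, 605.891, 216.425] pointing down, gripper open.
Joint ranges: [-2.81, 2.81], [-0.39, 2.02], [-1.27, 1.25], [0.06, 2.57], [-1.19, 4.33], [0.19, 2], [-2.82, 2.82]. Speed limits (rad/s): [1.89, 1.89, 2.39, 2.39, 3.01, 3.01, 3.01].

### API

Orientations are given as [roll, pitch, yaw] about the fixed x, y, z axes, in that order (R = Rz(yaw) Ry(pitch) Rx(roll)).
In Python, from workcell import arm gives the robot as it stands. The module is installed in compiled form; this text tells all that it offers.
- The arm moves only by the tool play_rows, never from a script. Its argument "deltas" is a list of rows, each an object with "linear": the shift along the tool's x, y, z in mm, a list of three; "twist": the turn, a rotation vector about the tool's x, y, z in rad, a list of three; "claw": the opening, from -1 (shut) to 1 (fully open). A call has 1 to 12 rows; each row is the pose to reach, as a shift and turn from the pose commanded when the call began, along the tool's axes at that moment; what a row does not reach only later rows make up. A row lasts 1/10 s, in which the tool goes at most 50 mm and 8.59 degrees, less where a joint would pass 70% of its speed; a pose out of reach is approached as far as the arm can. A call with a gripper value outside its range is refused whole. The fingers move at their own pace and stop on an object; "squeeze" is the grip in N (left out, the last holds). Time passes only in rows, so rows that repeat a pose let the fingers close. It gives the time, the measured TCP pose, the force, the opening and the grip force at its end, in the units of the state.
- arm.read_state(): the state, without advancing time (a new reading comes with each control period).
- arm.capture(name): name is "side" or "top" or "wrist"; returns the picture (480x640x3 uint8, red, green, blue); there is no depth.
- arm.camera_info(name): a dict with "fov_y" (degrees; the focal length in pixels is half the picture's height over the tangent of half this angle, whatever the lens; pixels are square), "cx", "cy" (the principal point, pixels), "k1" (the pictures are not rectified: a ray, as slopes to the right and down, at radius r is drawn at 1 + k1 r^2 times it, then the intrinsics apply), "view" (4x4, takes a point from world to camera coordinates). Camera axes: x right, y up, looking along -z (the intrinsics and any distortion apply to the point x, -y, -z); pixel columns grow to the right and rows downward; lengths in mm; the calibration is good to about 2 mm. A picture is of the moment at which its call begins: read the wrist's pose just before it. camera_info takes no time and is no camera call; for the wrist camera it gives the pose at the moment of the call.
- arm.close_job(): hands the job in; it is judged then, once.
The state is a dict: "clock": time; "joint_positions": joint angles; "qd": joint speeds; "joint_efforts": joint torques, N m; "eef_pos": TCP position; "ee_rot": TCP orientation; "ft_force": force on the tool from outside, world axes, zero at the start; "torque": the same for the moment, N m; "grip_width": opening from 0.0 (shut) to 1.0 (fully open); "grasp_force": force on a finger pad.
Only numpy, scipy, OpenCV 4.12 (cv2) and the standard library are available. Lean on these libraries where they do the work, as an engineer would, in place of code of your own. Each camera call takes 0.05 s, during which the arm holds its last target. There are 200 camera calls.

### The job

The coffee machine's cup grille has been washed and lies on the worktop; refit it over the machine's drip tray. Carry it by its black tab, hook the two tongues at its rear under the steel lip at the back of the drip tray while the front is still raised, then swing the front down and press, without forcing anything, until the red spring catch has snapped over the front edge and the grille lies flat. Let go, and leave the mug, the sugar tin, the coffee jar and the honey jar standing where they are.

Things in the scene. Friction and masses are not known exactly. Their poses are not given: they have to be found in the camera images.
- machine: Black coffee machine, 180 wide x 250 deep x 330 high, fixed. Origin: on the worktop, 150 behind its front face, mid width; x points to its back, away from the user, y to its left, z up. Its front part is an open drip tray, x -150 to +31. Front wall: inner face x -138.5, top z 44.5 (39 in the middle, y +-33). Inner faces of the side walls y +-77.5; above z 43 they flare outwards, to z 53.
- head (a point): Middle of the lower front edge of the brewing head that overhangs the tray (machine x -82, z 188; 180 wide). The spout block below it spans x -76 to -36, y +-29, down to z 164, its two nozzles to z 150. A tool standing upright over the tab hits the head while the grille is hooked in; it must lean back towards the user, 25 to 45 degrees. Axes as the machine's.
- lip (a point): Middle of the front lower edge of the fixed steel lip at the back of the drip tray (150 wide along y; machine x +21, z 43). It reaches 10.5 mm back from here to the upright rear wall of the tray and is 5 thick; below it is open down to z 16. Axes as the machine's.
- seat (a point): Where grille's origin must finally be, axes parallel: machine x -59, y 0, z 36. The grille's side edges rest on two ledges, tops at z 36, 8 wide along the side walls. Play when seated: 1.5 mm rearward, 4.5 mm forward, 3.5 mm to either side.
- grille: Cup grille, loose, 0.26 kg (varies): slotted bright steel plate 150 (x) x 148 (y) x 4 thick, at first lying right way up on the worktop. Origin: centre of the plate's underside; x points to its rear edge, z up. From the rear edge (x +75) two flat tongues, 30 wide at y +-45, 4 thick, reach 14 farther. The slots are too narrow for a fingertip.
- tab (a point): Centre of the top of the grille's black lifting tab: an upright fin fixed on the plate, 10 thick (along y), 30 long (along x), top 31.5 above the plate's underside, rounded edges; at grille x -51, y 0. Gripped across its 10 mm the tool may lean freely in the grille's x-z plane. Axes as the grille's.
- front_edge (a point): Middle of the lower front edge of the grille (grille x -75, z 0). Axes as the grille's.
- tongues (a point): Point midway between the tips of the two tongues, on the underside (grille x +89, y 0, z 0). Axes as the grille's.
- catch (a joint): Red spring catch, 44 wide, in the middle of the tray's front wall; ramp on top rises from machine z 45 to 65. 0 = at rest: its nose reaches to machine x -127.5, underside z 42.5, 6.5 over the seated grille's front edge. Grows towards the user, to 0.011 m. Preload 1.3 N, 180 N/m. Pressing the front edge down the ramp takes 6 to 15 N at the tab, then it snaps back to 0.
- mug: Pale blue mug upside down, 92 high, about 90 across; bystander. Origin: centre of its underside.
- sugar: Grey-green sugar tin with wooden lid, 87 across, 110 high; bystander. Origin: centre of its underside.
- coffee: Coffee jar with green cap, 89 across, 137 high; bystander. Origin: centre of its underside.
- honey: Jar of honey with grey lid, 64 across, 109 high; bystander. Origin: centre of its underside.

How it is judged (in metres and radians):
On the way:
1. the tongues are hooked under the lip while the front is still raised (plate 4.5 degrees or more from level) (x of tongues in the frame of machine above 0.024 m and z of tongues in the frame of machine between 0.02 and 0.0395 m and y of tongues in the frame of machine between -0.01 and 0.01 m and angle between the z axis of grille and the z axis of machine, either way round above 0.08 rad), for 0.1 s.
At the end, for the whole second after the job is handed in: The tongues are under the lip (tips at least 3 mm behind its front edge), the grille lies flat on its ledges (within 1.7 degrees, front edge within 3 mm of its ledge height), the catch has sprung back to within 2 mm of rest over the front edge, and the grille is let go and at rest (x of tongues in the frame of machine above 0.024 m and z of tongues in the frame of machine between 0.02 and 0.0395 m and y of tongues in the frame of machine between -0.01 and 0.01 m and angle between the z axis of grille and the z axis of machine, either way round below 0.03 rad and z of front_edge in the frame of machine below 0.039 m and value of joint catch below 0.002 m and linear speed of grille below 0.01 m/s); the robot touches nothing.
It fails at once if the grille is forced: it presses on the machine with more than 60 N (contact force between grille and machine above 60 N).
It fails at once if the mug, sugar tin, coffee jar or honey jar is shifted more than 3 cm or tipped over (distance of any of mug, sugar, coffee, honey from where it was at the start of the episode above 0.03 m or angle between any of mug, sugar, coffee, honey's own z axis and vertical above 0.35 rad).
It also fails if it takes over 40 s, if anything falls off the work surface, if the arm or the gripper's body presses on something with over 40 N, if the wrist force passes 120 N, or if a joint passes its speed limit or range.

## Working session

There is one attempt and no reset: what is moved stays moved. The work goes in short steps, Python scripts to look and compute and a tool call to move; the robot and the scene stay as the last step left them, time stands still between calls to the robot, and variables do not carry over. Pictures are saved under pics/ and viewed, at most 10 in all, crops included, and the job is handed in when it is done.

Besides the shell and the picture viewer there is one more tool, called after "Request:" in YAML: its name, and indented under it one key for each argument. play_rows: Moves the arm, as the interface text tells. Its arguments: {"type":"object","properties":{"deltas":{"type":"array"},"squeeze":{"type":"number"}},"required":["deltas"]}

```bash
mkdir -p pics; cat > h.py <<'E'
import numpy as np,cv2
from workcell import arm
from scipy.spatial.transform import Rotation as R
def K(i):
    f=240/np.tan(np.radians(i['fov_y'])/2); return np.array([[f,0,i['cx']],[0,f,i['cy']],[0,0,1.]])
F=np.diag([1,-1,-1.])
def proj(i,P):
    V=np.array(i['view']);Rm=F@V[:3,:3];t=F@V[:3,3]
    # k1 as standard radial
    return cv2.projectPoints(np.float64(P).reshape(-1,3),cv2.Rodrigues(Rm)[0],t,K(i),np.array([i['k1'],0,0,0.]))[0].reshape(-1,2)
def ray(i,uv):
    V=np.array(i['view']);Rm=F@V[:3,:3];t=F@V[:3,3]
    n=cv2.undistortPoints(np.float64(uv).reshape(-1,1,2),K(i),np.array([i['k1'],0,0,0.])).reshape(-1,2)
    return -Rm.T@t,np.c_[n,np.ones(len(n))]@Rm
def atz(i,uv,z):
    c,d=ray(i,uv);return c+d*((z-c[2])/d[:,2])[:,None]
E
python3 - <<'E'
from h import *
s=arm.read_state();print(s)
for n in ('side','top','wrist'):
    i=arm.camera_info(n);print(n,i['fov_y'],i['cx'],i['cy'],i['k1'],np.round(ray(i,[[320,240]]),2))
    cv2.imwrite(f'pics/{n}0.png',arm.capture(n)[:,:,::-1])
E
```

```text
{'clock': 0.0, 'joint_positions': array([-1.36452306,  0.41798447, -0.01029947,  1.61415339,  0.00469653,
        1.11067625, -0.05299188]), 'qd': array([ 5.32854974e-04,  9.62050023e-05, -5.12696048e-04, -2.02854848e-04,
       -4.26918085e-04,  5.51181844e-05,  5.08698988e-04]), 'joint_efforts': array([-5.57771946e-04, -8.51252818e+01,  6.38228450e-01, -4.25998414e+01,
       -4.89217427e-02,  1.87145616e-02,  9.79332003e-05]), 'eef_pos': array([153.20501198, 605.5717095 , 215.82747541]), 'ee_rot': array([-3.14039822e+00,  8.82816255e-05,  2.89383095e+00]), 'ft_force': array([0.35512138, 0.45172866, 0.18046733]), 'torque': array([-0.01467313,  0.04252808, -0.01687287]), 'grasp_force': 0.0, 'grip_width': 1.0035857395188672}Traceback (most recent call last):
  File "<stdin>", line 4, in <module>
    return _wrapfunc(a, 'round', decimals=decimals, out=out)
    return _wrapit(obj, method, *args, **kwds)
    conv = _array_converter(obj)
ValueError: setting an array element with a sequence. The requested array has an inhomogeneous shape after 1 dimensions. The detected shape was (2,) + inhomogeneous part.
```

```bash
python3 - <<'E'
from h import *
for n in ('side','top','wrist'):
    i=arm.camera_info(n);c,d=ray(i,[[320,240]]);print(n,i['fov_y'],i['cx'],i['cy'],i['k1'],np.round(c),np.round(d,2))
    cv2.imwrite(f'pics/{n}0.png',arm.capture(n)[:,:,::-1])
E
```

```text
side 42.77619404986966 319.59182404474143 236.3327222738491 -0.015102930676817401 [ -136. -1137.  1123.] [[ 0.4   0.71 -0.57]]
top 44.06628134652293 315.6359714409186 233.60207513754534 0.008605172436167614 [-507.  382. 1509.] [[ 0.6  -0.15 -0.79]]
wrist 71.45218580057991 321.7708711489892 242.21859562955515 0.009598091485101774 [ 72. 627. 383.] [[ 0.27 -0.07 -0.96]]
```

View pics/top0.png

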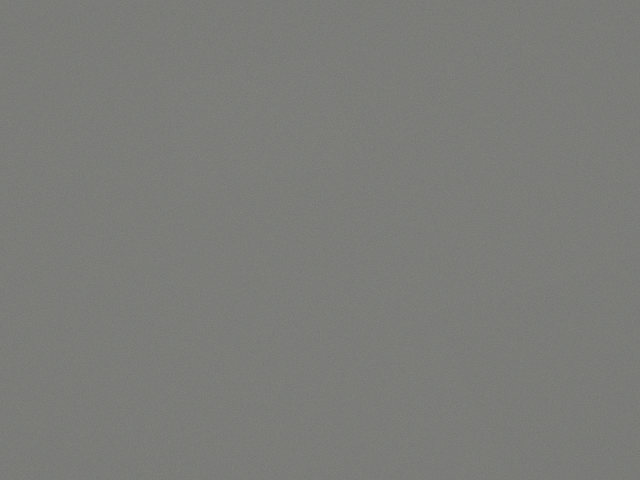

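View pics/side0.png

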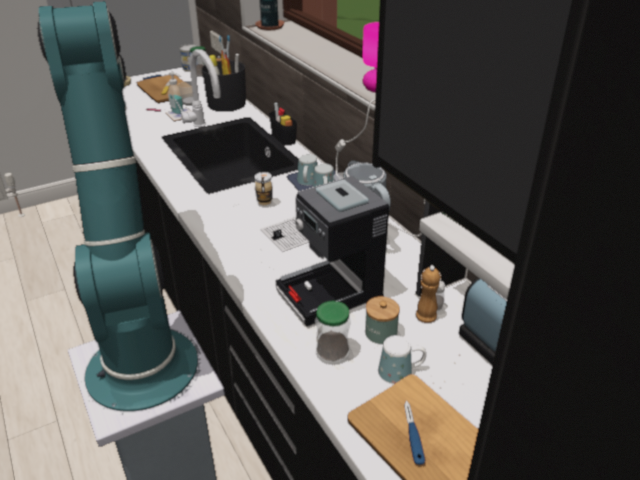

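The top picture is blank grey, so it is no use. The side view shows the machine (tray about 320,290, red catch 294,295), the grille behind it with its tab at about (277,234), the jars at the lower right and the honey at (263,188).

```bash
python3 - <<'E'
import cv2
im=cv2.imread('pics/side0.png')[200:340,240:410]
cv2.imwrite('pics/c1.png',cv2.resize(im,None,fx=4.2,fy=4.2,interpolation=cv2.INTER_CUBIC))
E
```

```text
(no output)
```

View pics/c1.png

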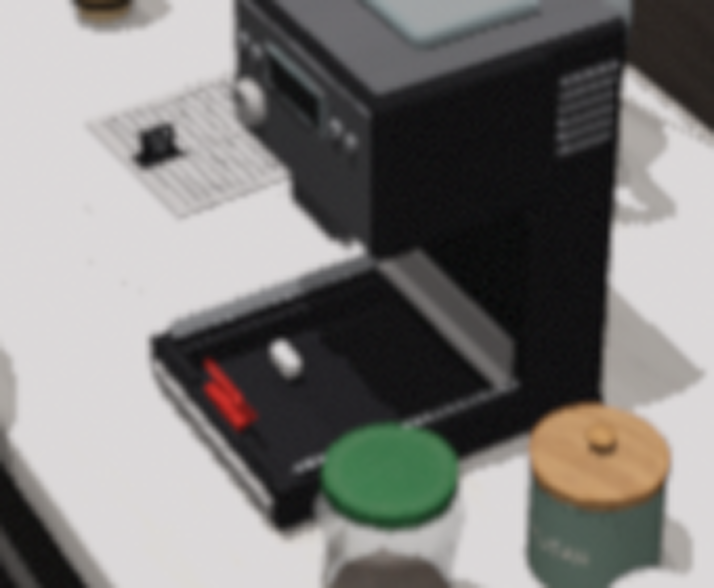

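View pics/wrist0.png

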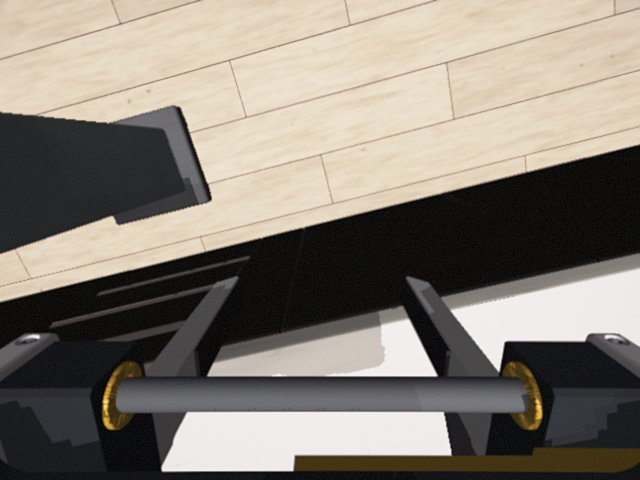

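The crop shows the tray's right front foot at crop (278,530), the head's right front edge from (375,105) to (372,258), and the grille's front edge from (88,125) to (182,216) with the tab top at about (160,128). The wrist view shows only floor and counter edge.

```bash
cat >> h.py <<'E'
from scipy.optimize import least_squares
def fit(obs,x0):
    """obs: list (caminfo, P_local Nx3, uv Nx2); planar pose x,y,yaw"""
    def T(p,P): return R.from_euler('z',p[2]).apply(np.float64(P).reshape(-1,3))+[p[0],p[1],p[3] if len(p)>3 else 0]
    g=lambda p:np.concatenate([(proj(i,T(p,P))-uv).ravel() for i,P,uv in obs])
    r=least_squares(g,x0,x_scale=[100,100,1,10][:len(x0)],loss='soft_l1');return r.x,g(r.x).reshape(-1,2)
E
python3 - <<'E'
from h import *
i=arm.camera_info('side')
u=lambda a:np.array(a)/4.2+[240,200]-.4
print(atz(i,u([[88,125],[182,216]]),0).round(),atz(i,u([[160,128]]),31.5).round(), 'mach',atz(i,u([[278,530]]),0).round())
p,r=fit([(i,[[-150,-90,0],[-82,-90,188],[-82,-90,330],[-82,90,330],[100,-90,330],[-150,90,53]],u([[278,530],[372,258],[375,105],[237,0],[628,15],[153,340]]))],[600,0,0])
print('M',p.round(3),r.round(1))
p,r=fit([(i,[[-75,74,4],[-75,-74,4],[-51,0,31.5]],u([[88,125],[182,216],[158,128]]))],[600,300,0]);print('G',p.round(3),r.round(1))
# bystanders
px={'coffee':([[333,310]],137),'sugar':([[382,305]],110),'mug':([[398,343]],92),'honey':([[263,178]],109)}
for k,(a,z) in px.items(): print(k,atz(i,a,z).round())
E
```

```text
[[515. 410.   0.]
 [524. 265.   0.]] [[542. 335.  32.]] mach [[424. -68.   0.]]
M [ 5.60792e+02 -9.80700e+00 -3.20000e-02] [[ -0.3   8.2]
 [  0.3   8.7]
 [ -0.3  -2.6]
 [ -0.9 -11.5]
 [  4.2  -0.4]
 [ -0.   -0.3]]
G [5.92092e+02 3.37284e+02 5.60000e-02] [[-0.3 -0.4]
 [ 0.   0.1]
 [ 0.3  0.2]]
coffee [[ 439. -183.  137.]]
sugar [[ 570. -202.  110.]]
mug [[ 538. -317.   92.]]
honey [[591. 538. 109.]]
```

```bash
cat >> h.py <<'E'
def Rt(lean,yaw):  # tool leaning back to the user by lean deg, heading yaw
    return R.from_euler('z',yaw)*R.from_euler('y',-np.radians(lean))*R.from_euler('xz',[np.pi,np.pi])
def delta(p,Rg,s=None):
    s=s or arm.read_state();R0=R.from_euler('xyz',s['ee_rot'])
    l=R0.inv().apply(np.array(p)-s['eef_pos']);w=(R0.inv()*Rg).as_rotvec()
    print('linear',l.round(1).tolist(),'twist',w.round(3).tolist(),'dist',round(np.linalg.norm(l)),'ang',np.degrees(np.linalg.norm(w)).round())
E
python3 - <<'E'
from h import *
print(Rt(35,0).as_matrix().round(2))
delta([440,150,300],Rt(35,0))
E
```

```text
[[-0.82  0.    0.57]
 [ 0.    1.    0.  ]
 [-0.57  0.   -0.82]]
linear [-389.8, -371.5, -83.6] twist [-0.077, -0.608, -0.24] dist 545 ang 38.0
```

Request:
play_rows:
  deltas:
    - {"linear":[-390,-371,-84],"twist":[-0.077,-0.608,-0.24],"claw":1}
    - {"linear":[-390,-371,-84],"twist":[-0.077,-0.608,-0.24],"claw":1}
    - {"linear":[-390,-371,-84],"twist":[-0.077,-0.608,-0.24],"claw":1}
    - {"linear":[-390,-371,-84],"twist":[-0.077,-0.608,-0.24],"claw":1}
    - {"linear":[-390,-371,-84],"twist":[-0.077,-0.608,-0.24],"claw":1}
    - {"linear":[-390,-371,-84],"twist":[-0.077,-0.608,-0.24],"claw":1}
    - {"linear":[-390,-371,-84],"twist":[-0.077,-0.608,-0.24],"claw":1}
    - {"linear":[-390,-371,-84],"twist":[-0.077,-0.608,-0.24],"claw":1}
    - {"linear":[-390,-371,-84],"twist":[-0.077,-0.608,-0.24],"claw":1}
    - {"linear":[-390,-371,-84],"twist":[-0.077,-0.608,-0.24],"claw":1}
    - {"linear":[-390,-371,-84],"twist":[-0.077,-0.608,-0.24],"claw":1}
    - {"linear":[-390,-371,-84],"twist":[-0.077,-0.608,-0.24],"claw":1}

```text
clock: 1.35
eef_pos: [442.2, 146.3, 301.3]
ee_rot: [3.137, 0.611, 3.133]
ft_force: [-0.7, 0.4, 0.7]
grip_width: 1.001
grasp_force: 0.0
```

```bash
python3 - <<'E'
from h import *
import pickle
s=arm.read_state();print(s['clock'],s['eef_pos'].round(),s['ee_rot'].round(3))
i=arm.camera_info('wrist');im=arm.capture('wrist')
pickle.dump(i,open('w1.pkl','wb'));cv2.imwrite('pics/w1.png',im[:,:,::-1])
# undistorted enlarge? just 1.25x
cv2.imwrite('pics/w1b.png',cv2.resize(im[:,:,::-1],(800,600),interpolation=cv2.INTER_CUBIC))
E
```

```text
1.35 [442. 146. 301.] [3.137 0.611 3.133]
```

View pics/w1b.png

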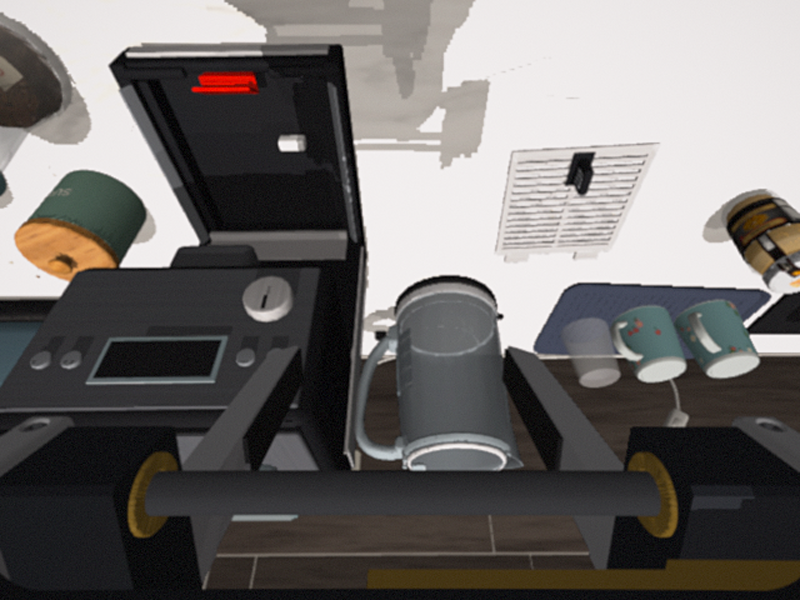

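The view is upside down. It shows the tray at the upper left with the catch at about (225,82), and the grille's top corners at about (513,150), (658,143), (620,257) and (497,250), tab near (581,175). Next is an enlargement of the tray.

```bash
python3 - <<'E'
from h import *
import pickle
i=pickle.load(open('w1.pkl','rb'));si=arm.camera_info('side')
c=np.array([[513,150],[658,143],[620,257],[497,250]])/1.25
P=[[-75,-74,4],[-75,74,4],[75,74,4],[75,-74,4]]
u=lambda a:np.array(a)/4.2+[240,200]-.4
p,r=fit([(i,P,c)],[592,337,0]);print(p.round(3),r.round(1))
p,r=fit([(i,P,c),(si,[[-75,74,4],[-75,-74,4],[-51,0,31.5]],u([[88,125],[182,216],[158,128]]))],[592,337,0]);print(p.round(3),r.round(1))
t=p[:2]+R.from_euler('z',p[2]).as_matrix()[:2,:2]@[-51,0];print('tab',t, proj(i,[*t,31.5])*1.25,proj(i,[*t,4])*1.25)
im=cv2.imread('pics/w1.png')[30:215,80:305]
cv2.imwrite('pics/c2.png',cv2.resize(im,None,fx=3.2,fy=3.2,interpolation=cv2.INTER_CUBIC))
E
```

```text
[5.86216e+02 3.39259e+02 5.50000e-02] [[ 0.2  1. ]
 [ 3.8 -0.6]
 [-6.  -5.6]
 [-0.6  4.4]]
[5.87804e+02 3.39527e+02 6.30000e-02] [[-0.4  2.6]
 [ 3.1  0.2]
 [-5.7 -5.1]
 [-0.2  5.4]
 [-1.8 -0.3]
 [-1.3  0.2]
 [-1.2  0.3]]
tab [536.90580165 336.3046612 ] [[587.28819975 184.70680954]] [[580.03965494 168.97161236]]
```

View pics/c2.png

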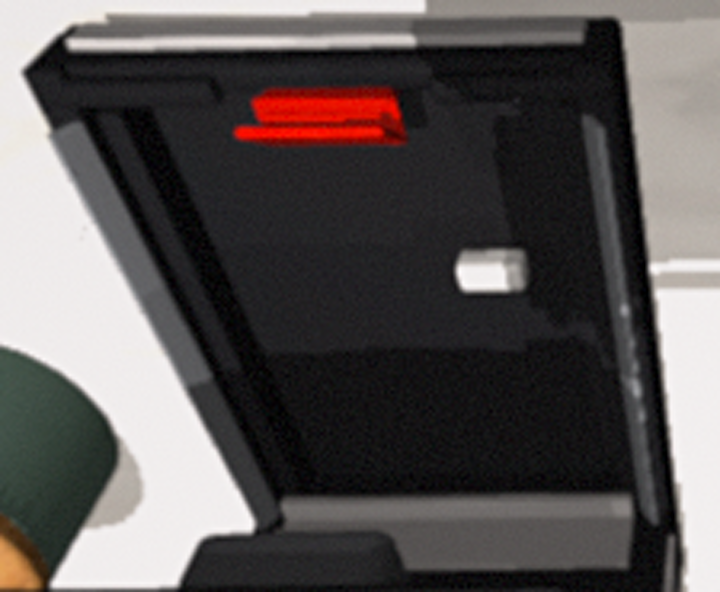

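The tray crop shows the lip's front lower edge running from about (281,496) to (632,494), the front outer foot corners at about (72,28) and (622,18), the left top corner at (25,72), and the catch around x 320.

```bash
python3 - <<'E'
from h import *
import pickle
i=pickle.load(open('w1.pkl','rb'));si=arm.camera_info('side')
u=lambda a:np.array(a)/4.2+[240,200]-.4
v=lambda a:np.array(a)/3.2+[80,30]-.35
P=[[-75,-74,4],[-75,74,4],[75,74,4],[75,-74,4]]
c=np.array([[513,150],[658,143],[606,250],[497,251]])/1.25
p,r=fit([(i,P,c),(si,[[-75,74,4],[-75,-74,4],[-51,0,31.5]],u([[88,125],[182,216],[158,128]]))],[592,337,0]);print('G',p.round(3),r.round(1).tolist())
W=[[-150,90,0],[-150,-90,0],[-150,-90,53],[21,75,43],[21,-75,43]];wu=v([[622,18],[72,28],[25,72],[632,494],[281,496]])
S=[[-150,-90,0],[-150,90,53],[21,75,43],[21,-75,43]];su=u([[278,530],[153,340],[380,265],[495,387]])
for o in ([(i,W,wu)],[(si,S,su)],[(i,W,wu),(si,S,su)],[(i,W[3:],wu[3:])]):
    p,r=fit(o,[560,0,0]);print('M',p.round(3),r.round(1).tolist())
E
```

```text
G [5.8635e+02 3.3525e+02 3.4000e-02] [[-1.5, -0.0], [1.2, 0.6], [1.4, 0.9], [-3.9, 3.1], [-1.4, -0.0], [-2.1, 0.9], [-1.3, 0.9]]
M [5.66244e+02 9.91300e+00 4.00000e-03] [[0.9, -1.2], [1.3, -2.8], [-6.3, 5.7], [-0.6, 1.2], [0.0, 1.6]]
M [ 5.70629e+02  1.47700e+01 -3.00000e-03] [[0.1, 2.0], [-0.9, -5.0], [0.2, 0.1], [0.4, -0.3]]
M [5.66808e+02 9.97300e+00 5.00000e-03] [[0.9, -0.7], [1.5, -2.1], [-6.0, 6.4], [-0.5, 1.4], [0.2, 2.0], [0.2, 3.7], [-1.4, -3.4], [-0.3, 1.4], [0.3, 1.0]]
M [ 5.63709e+02  1.10930e+01 -1.00000e-03] [[0.0, -0.0], [-0.0, 0.0]]
```

```bash
python3 - <<'E'
from h import *
Rg=Rt(40,.045);z=Rg.apply([0,0,1])
print(z); delta(np.array([535.5,334,26.5])-72*z,Rg)
E
```

```text
[ 0.6421369   0.02891568 -0.76604444]
linear [87.3, 182.7, 207.3] twist [-0.027, -0.087, -0.041] dist 290 ang 6.0
```

Request:
play_rows:
  deltas:
    - {"linear":[87,183,207],"twist":[-0.027,-0.087,-0.041],"claw":0.5}
    - {"linear":[87,183,207],"twist":[-0.027,-0.087,-0.041],"claw":0.5}
    - {"linear":[87,183,207],"twist":[-0.027,-0.087,-0.041],"claw":0.5}
    - {"linear":[87,183,207],"twist":[-0.027,-0.087,-0.041],"claw":0.5}
    - {"linear":[87,183,207],"twist":[-0.027,-0.087,-0.041],"claw":0.5}
    - {"linear":[87,183,207],"twist":[-0.027,-0.087,-0.041],"claw":0.5}
    - {"linear":[87,183,207],"twist":[-0.027,-0.087,-0.041],"claw":0.5}
    - {"linear":[87,183,207],"twist":[-0.027,-0.087,-0.041],"claw":0.5}
    - {"linear":[87,183,207],"twist":[-0.027,-0.087,-0.041],"claw":0.5}

```text
clock: 2.3
eef_pos: [487.4, 333.6, 81.1]
ee_rot: [-3.137, 0.698, -3.089]
ft_force: [0.0, 0.6, 0.7]
grip_width: 0.746
grasp_force: 0.0
```

```bash
python3 - <<'E'
from h import *
import pickle
s=arm.read_state();print(s['clock'],s['eef_pos'].round(1),s['ee_rot'].round(3))
i=arm.camera_info('wrist');im=arm.capture('wrist')
pickle.dump(i,open('w2.pkl','wb'))
cv2.imwrite('pics/w2b.png',cv2.resize(im[:,:,::-1],(800,600),interpolation=cv2.INTER_CUBIC))
E
```

```text
2.3 [487.4 333.6  81.1] [-3.137  0.698 -3.089]
```

View pics/w2b.png

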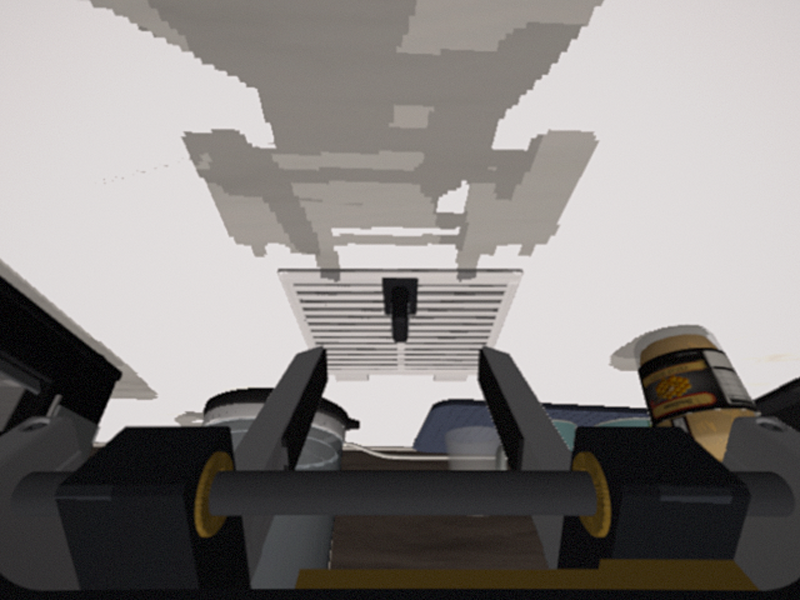

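The grille is squarely ahead: front corners at about (279,271) and (522,271), tab fin from (400,290) to (400,342), tongue tips near y 378.

```bash
python3 - <<'E'
from h import *
import pickle
i=pickle.load(open('w2.pkl','rb'));si=arm.camera_info('side');i1=pickle.load(open('w1.pkl','rb'))
u=lambda a:np.array(a)/4.2+[240,200]-.4
P=[[-75,-74,4],[-75,74,4],[89,-45,4],[89,45,4]];c=np.array([[279,270],[522,270],[352,380],[448,380]])/1.25-.1
p,r=fit([(i,P,c)],[592,337,0]);print(p.round(3),r.round(1).tolist())
p,r=fit([(i,P[:2],c[:2])],[592,337,0]);print(p.round(3))
q=p
tab=R.from_euler('z',p[2]).apply([[-66,0,31.5],[-51,0,31.5],[-36,0,31.5]])+[p[0],p[1],0];print(tab[1].round(1),(proj(i,tab)*1.25).round())
Rg=Rt(40,.048);z=Rg.apply([0,0,1]);delta(np.r_[tab[1][:2],26.5]+8*z,Rg)
E
```

```text
[5.84053e+02 3.36789e+02 5.10000e-02] [[-4.8, 0.1], [2.0, 0.3], [-0.7, 0.6], [1.0, 0.8]]
[5.84236e+02 3.37907e+02 5.30000e-02]
[533.3 335.2  31.5] [[400. 318.]
 [400. 331.]
 [400. 343.]]
linear [0.6, -0.5, 79.8] twist [-0.001, 0.0, 0.002] dist 80 ang 0.0
```

Request:
play_rows:
  deltas:
    - {"linear":[0,0,40],"twist":[0,0,0],"claw":0.2}
    - {"linear":[0.6,-0.5,65],"twist":[0,0,0],"claw":0.0}
    - {"linear":[0.6,-0.5,80],"twist":[0,0,0],"claw":0.0}
    - {"linear":[0.6,-0.5,80],"twist":[0,0,0],"claw":-0.4}
    - {"linear":[0.6,-0.5,80],"twist":[0,0,0],"claw":-1}
    - {"linear":[0.6,-0.5,80],"twist":[0,0,0],"claw":-1}
    - {"linear":[0.6,-0.5,80],"twist":[0,0,0],"claw":-1}
    - {"linear":[0.6,-0.5,80],"twist":[0,0,0],"claw":-1}
    - {"linear":[0.6,-0.5,80],"twist":[0,0,0],"claw":-1}
  squeeze: 45

```text
clock: 3.25
eef_pos: [538.8, 336.0, 20.2]
ee_rot: [-3.139, 0.699, -3.091]
ft_force: [-7.0, -1.8, 11.6]
grip_width: 0.104
grasp_force: 45.0
```

```bash
cat >> h.py <<'E'
import pickle,os
def T(Rr,p): m=np.eye(4);m[:3,:3]=Rr.as_matrix();m[:3,3]=p;return m
def state_T(s=None):
    s=s or arm.read_state();return T(R.from_euler('xyz',s['ee_rot']),s['eef_pos'])
def tool_for(M,tip,tilt,yaw=0):  # tip in machine frame, tilt deg -> tool target
    Mm=T(R.from_euler('z',M[2]),[M[0],M[1],0]);Rg=R.from_euler('z',yaw)*R.from_euler('y',np.radians(tilt))
    G=T(Rg,np.array(tip)-Rg.apply([89,0,0]));return Mm@G@np.linalg.inv(pickle.load(open('git.pkl','rb')))
def go(Tt,s=None): delta(Tt[:3,3],R.from_matrix(Tt[:3,:3]),s); print('  tcp',Tt[:3,3].round(1))
def where(M,s=None):
    Mm=T(R.from_euler('z',M[2]),[M[0],M[1],0]);G=np.linalg.inv(Mm)@state_T(s)@pickle.load(open('git.pkl','rb'))
    Rg=R.from_matrix(G[:3,:3]);e=Rg.as_euler('ZYX')
    print('tip',(G[:3,3]+Rg.apply([89,0,0])).round(1),'front',(G[:3,3]+Rg.apply([-75,0,0])).round(1),'tilt',np.degrees(e[1]).round(2),'yaw,roll',e[[0,2]].round(3))
M0=[566,10.5,.002]
E
python3 - <<'E'
from h import *
S=state_T();gp=S[:3,3]-8*S[:3,2];yaw=.0505
Rg=R.from_euler('z',yaw);G=T(Rg,[*(np.array([533.4,gp[1],0])+Rg.apply([51,0,0]))[:2],0]);print(G[:3,3])
pickle.dump(np.linalg.inv(S)@G,open('git.pkl','wb'))
where(M0)
B=S.copy();B[:3,3]+=[-60,0,110];go(B)
go(tool_for(M0,[-12,0,78],14))
E
```

```text
[584.33498244 338.3238427    0.        ]
tip [107.9 332.1   0. ] front [-55.9 324.2  -0. ] tilt 0.0 yaw,roll [0.048 0.   ]
linear [-24.9, 2.8, -122.8] twist [-0.0, 0.0, -0.0] dist 125 ang 0.0
  tcp [478.8 336.  130.2]
linear [26.4, -320.1, -165.1] twist [0.026, 0.244, 0.04] dist 361 ang 14.0
  tcp [428.3  10.2 130.2]
```

Request:
play_rows:
  deltas:
    - {"linear":[-13,0,-15],"twist":[0,0,0],"claw":-1}
    - {"linear":[-26,0,-31],"twist":[0,0,0],"claw":-1}
    - {"linear":[-36,1,-58],"twist":[0,0,0],"claw":-1}
    - {"linear":[-31,2,-90],"twist":[0,0,0],"claw":-1}
    - {"linear":[-25,3,-123],"twist":[0,0,0],"claw":-1}
    - {"linear":[-20,-20,-130],"twist":[0.005,0.06,0.01],"claw":-1}
    - {"linear":[-15,-50,-135],"twist":[0.01,0.12,0.02],"claw":-1}
  squeeze: 60

```text
clock: 3.95
eef_pos: [464.3, 283.9, 133.3]
ee_rot: [3.138, 0.576, -3.112]
ft_force: [1.4, -1.2, -3.1]
grip_width: 0.1
grasp_force: 60.0
```

```bash
python3 - <<'E'
from h import *
where(M0);print(arm.read_state()['ft_force']);go(tool_for(M0,[-12,0,78],14))
E
```

```text
tip [ 30.  277.9  96.8] front [-132.7  272.8  116.9] tilt 7.04 yaw,roll [0.031 0.005]
[ 1.37238307 -1.22832031 -3.07056231]
linear [38.8, -272.5, -22.5] twist [0.02, 0.122, 0.024] dist 276 ang 7.0
  tcp [428.3  10.2 130.2]
```

Request:
play_rows:
  deltas:
    - {"linear":[25,-20,-14],"twist":[0.01,0.06,0.012],"claw":-1}
    - {"linear":[39,-60,-22],"twist":[0.02,0.122,0.024],"claw":-1}
    - {"linear":[39,-100,-22],"twist":[0.02,0.122,0.024],"claw":-1}
    - {"linear":[39,-140,-22],"twist":[0.02,0.122,0.024],"claw":-1}
    - {"linear":[39,-180,-22],"twist":[0.02,0.122,0.024],"claw":-1}
    - {"linear":[39,-220,-22],"twist":[0.02,0.122,0.024],"claw":-1}
    - {"linear":[39,-250,-22],"twist":[0.02,0.122,0.024],"claw":-1}
    - {"linear":[39,-272,-22],"twist":[0.02,0.122,0.024],"claw":-1}
    - {"linear":[39,-272,-22],"twist":[0.02,0.122,0.024],"claw":-1}
    - {"linear":[39,-272,-22],"twist":[0.02,0.122,0.024],"claw":-1}

```text
clock: 4.95
eef_pos: [428.5, 9.2, 129.4]
ee_rot: [-3.138, 0.456, 3.139]
ft_force: [1.0, -0.1, -2.7]
grip_width: 0.102
grasp_force: 60.0
```

```bash
python3 - <<'E'
from h import *
where(M0);s=arm.read_state();print(s['clock'],s['ft_force'],s['grip_width'])
i=arm.camera_info('wrist');pickle.dump(i,open('w3.pkl','wb'));im=arm.capture('wrist')[:,:,::-1];cv2.imwrite('pics/w3.png',im)
cv2.imwrite('pics/side3.png',arm.capture('side')[:,:,::-1])
b=cv2.imread('pics/side3.png')[215:340,270:410]
a=cv2.resize(im,(448,336));b=cv2.resize(b,(352,314),interpolation=cv2.INTER_CUBIC)
c=im[140:320,160:480]
out=np.zeros((600,800,3),np.uint8);out[:314,:352]=b;out[:,352:]=cv2.resize(im[90:450,186:454],(448,600),interpolation=cv2.INTER_CUBIC)
cv2.imwrite('pics/m3.png',out)
E
```

```text
tip [-11.7  -1.8  77.4] front [-170.8   -0.8  116.8] tilt 13.93 yaw,roll [-0.006 -0.002]
4.95 [ 1.01515606 -0.14544287 -2.73366   ] 0.10170202607956212
```

View pics/m3.png

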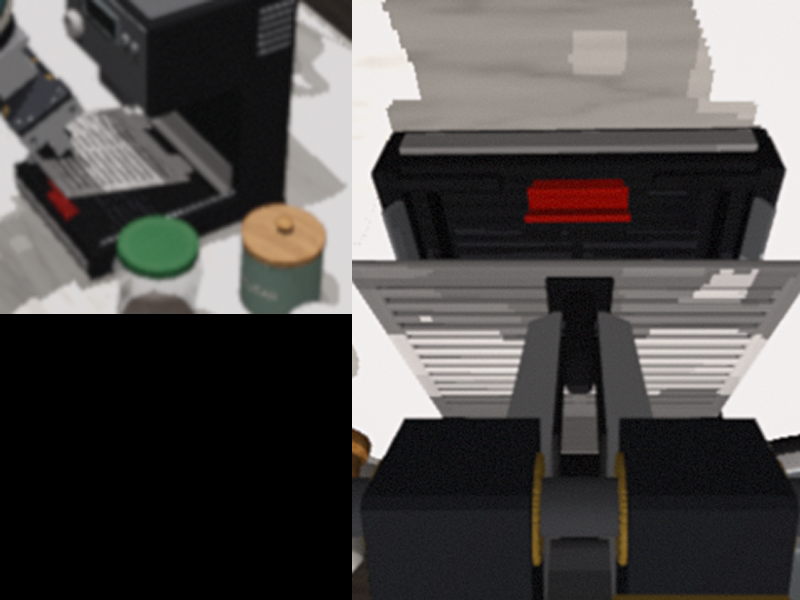

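The grille is held level and straight above the tray. The catch's nose edge is at about (525–630, 221), the front foot corners at (393,130) and (765,130), and the upper front corners at (375,172) and (783,172).

```bash
python3 - <<'E'
from h import *
i=pickle.load(open('w3.pkl','rb'))
f=lambda a:(np.array(a,float)-[352,0])/[448/268,600/360]+[186,90]-.2
inv=lambda uv:((uv-[186,90]+.2)*[448/268,600/360]+[352,0]).round()
A=[[-150,90,0],[-150,-90,0]];a=f([[765,130],[393,130]])
C=[[-150,90,48],[-150,-90,48]];c=f([[783,172],[375,172]])
N=[[-127.5,22,42.5],[-127.5,-22,42.5]];n=f([[630,222],[525,222]])
for o in ([(i,A,a)],[(i,C,c)],[(i,N,n)],[(i,A,a),(i,C,c),(i,N,n)]):
    p,r=fit(o,M0);print(p.round(3),(r*1.67).round(1).tolist())
G=state_T()@pickle.load(open('git.pkl','rb'))
pts=np.array([[-75,-74,4],[-75,74,4],[75,-74,4],[75,74,4],[-51,0,31.5],[-66,0,4],[-36,0,31.5]])
print('grille pred',inv(proj(i,pts@G[:3,:3].T+G[:3,3])).tolist())
E
```

```text
[ 5.69483e+02  8.78800e+00 -3.00000e-03] [[-2.4, -0.3], [2.4, -0.4]]
[ 5.62034e+02  8.42200e+00 -3.00000e-03] [[10.0, 0.5], [-12.8, 0.6]]
[ 5.70674e+02  8.34700e+00 -3.00000e-03] [[-5.0, -0.1], [5.1, -0.1]]
[ 5.6943e+02  8.7150e+00 -3.0000e-03] [[-2.5, -0.5], [2.2, -0.4], [6.3, 15.1], [-7.4, 14.9], [-3.9, -2.2], [5.8, -2.2]]
grille pred [[336.0, 266.0], [824.0, 265.0], [440.0, 417.0], [721.0, 417.0], [580.0, 381.0], [580.0, 281.0], [580.0, 397.0]]
```

```bash
cat >> h.py <<'E'
M1=[568.5,8.7,-.002]
E
python3 - <<'E'
from h import *
where(M1)
for t in ([2,0,55],[8,0,36],[8,0,34.5],[20,0,34.5],[28,0,34.5]): go(tool_for(M1,t,14))
E
```

```text
tip [-14.    0.9  77.4] front [-173.2    1.   116.8] tilt 13.92 yaw,roll [-0.001 -0.002]
linear [-4.6, -0.9, 27.0] twist [-0.002, 0.001, 0.001] dist 27 ang 0.0
  tcp [444.8   8.9 107.2]
linear [-1.6, -0.8, 46.7] twist [-0.002, 0.001, 0.001] dist 47 ang 0.0
  tcp [450.8   8.9  88.2]
linear [-1.0, -0.8, 48.1] twist [-0.002, 0.001, 0.001] dist 48 ang 0.0
  tcp [450.8   8.9  86.7]
linear [-11.8, -0.8, 53.4] twist [-0.002, 0.001, 0.001] dist 55 ang 0.0
  tcp [462.8   8.9  86.7]
linear [-18.9, -0.8, 56.9] twist [-0.002, 0.001, 0.001] dist 60 ang 0.0
  tcp [470.8   8.9  86.7]
```

Request:
play_rows:
  deltas:
    - {"linear":[-4,-0.9,14],"twist":[-0.002,0.001,0.001],"claw":-1}
    - {"linear":[-4.6,-0.9,27],"twist":[-0.002,0.001,0.001],"claw":-1}
    - {"linear":[-3,-0.8,37],"twist":[-0.002,0.001,0.001],"claw":-1}
    - {"linear":[-1.6,-0.8,44],"twist":[-0.002,0.001,0.001],"claw":-1}
    - {"linear":[-1.6,-0.8,46.7],"twist":[-0.002,0.001,0.001],"claw":-1}
    - {"linear":[-1.6,-0.8,46.7],"twist":[-0.002,0.001,0.001],"claw":-1}

```text
clock: 5.65
eef_pos: [440.0, -3.1, 97.1]
ee_rot: [-3.083, 0.428, -3.121]
ft_force: [-4.5, 1.5, 4.5]
grip_width: 0.101
grasp_force: 60.0
```

```bash
python3 - <<'E'
from h import *
where(M1);s=arm.read_state();print(s['ft_force'],s['torque'])
for t in ([14,0,34.5],[20,0,34.5],[25,0,34.5],[28,0,34.5]): go(tool_for(M1,t,14))
E
```

```text
tip [ -4.1 -15.   41.7] front [-162.2  -12.6   85.4] tilt 15.46 yaw,roll [-0.015 -0.053]
[-4.52991585  1.50699698  4.45938539] [-0.34187648  0.16193743 -0.12724498]
linear [-11.1, 12.6, 15.8] twist [-0.046, -0.026, 0.021] dist 23 ang 3.0
  tcp [456.8   8.9  86.7]
linear [-16.6, 12.6, 18.3] twist [-0.046, -0.026, 0.021] dist 28 ang 3.0
  tcp [462.8   8.9  86.7]
linear [-21.1, 12.6, 20.4] twist [-0.046, -0.026, 0.021] dist 32 ang 3.0
  tcp [467.8   8.9  86.7]
linear [-23.9, 12.6, 21.6] twist [-0.046, -0.026, 0.021] dist 35 ang 3.0
  tcp [470.8   8.9  86.7]
```

```bash
python3 - <<'E'
from h import *
s=arm.read_state();print(s['joint_positions'].round(3),s['joint_efforts'].round(1),s['qd'].round(3))
im=arm.capture('wrist')[:,:,::-1];b=arm.capture('side')[:,:,::-1][205:340,250:410]
out=np.zeros((600,800,3),np.uint8);out[:304,:360]=cv2.resize(b,(360,304),interpolation=cv2.INTER_CUBIC);out[:,360:]=cv2.resize(im[90:450,186:454],(440,600),interpolation=cv2.INTER_CUBIC)
cv2.imwrite('pics/m4.png',out);where(M1)
E
```

```text
[-0.009  0.113 -0.139  2.468  0.722  0.189  0.748] [-16.8 -39.8   9.4 -26.9  -3.8  -1.1   3.8] [ 1.317e+00  2.080e-01 -1.360e+00 -3.600e-02  1.177e+00  1.000e-03
 -1.129e+00]
tip [ -4.  -16.5  41.6] front [-162.   -13.7   85.4] tilt 15.47 yaw,roll [-0.018 -0.052]
```

```bash
python3 - <<'E'
from h import *
import itertools
s=arm.read_state();q1=s['joint_positions'];P1=s['eef_pos'];R1=R.from_euler('xyz',s['ee_rot'])
q0=np.array([-1.36452306,0.41798447,-0.01029947,1.61415339,0.00469653,1.11067625,-0.05299188]);P0=np.array([153.2,605.57,215.83]);R0=R.from_euler('xyz',[-3.1404,.0001,2.89383])
np.save('q1.npy',np.r_[q1,P1])
def fr(q,sg,off):
    r=R.identity();L=[]
    for k in range(7):
        L.append(r);r=r*R.from_euler('zyzyzyz'[k],sg[k]*q[k]+off[k])
    return r
best=[]
for sg in itertools.product([1,-1],repeat=4):
  for e in itertools.product([1,-1],repeat=3):
    S=[sg[0],e[0],sg[1],e[1],sg[2],e[2],sg[3]]
    for o1 in (0,np.pi):
      A=R0.inv()*fr(q0,S,[o1]+[0]*6); B=R1.inv()*fr(q1,S,[o1]+[0]*6)
      best.append(((A*B.inv()).magnitude(),S,o1,A.as_matrix().round(2).tolist()))
best.sort(key=lambda b:b[0])
for b in best[:6]:print(b)
E
```

```text
(1.189081226218425e-05, [-1, -1, -1, -1, -1, -1, -1], 3.141592653589793, [[0.0, -1.0, 0.0], [1.0, 0.0, -0.0], [0.0, 0.0, 1.0]])
(1.189081226223483e-05, [-1, 1, -1, 1, -1, 1, -1], 0, [[-0.0, 1.0, 0.0], [-1.0, -0.0, -0.0], [-0.0, -0.0, 1.0]])
(0.2631413002749865, [-1, -1, 1, -1, -1, -1, -1], 3.141592653589793, [[-0.02, -1.0, -0.01], [1.0, -0.02, 0.0], [-0.0, -0.01, 1.0]])
(0.26314130027498683, [-1, 1, 1, 1, -1, 1, -1], 0, [[0.02, 1.0, -0.01], [-1.0, 0.02, 0.0], [0.0, 0.01, 1.0]])
(0.3883637803855286, [1, 1, -1, 1, 1, 1, 1], 0, [[0.49, -0.87, -0.01], [0.87, 0.49, 0.01], [-0.0, -0.01, 1.0]])
(0.3883637803855286, [1, -1, -1, -1, 1, -1, 1], 3.141592653589793, [[-0.49, 0.87, -0.01], [-0.87, -0.49, 0.01], [0.0, 0.01, 1.0]])
```

```bash
cat > kin.py <<'E'
from h import *
SG=np.array([-1,1,-1,1,-1,1,-1]);
LO=np.array([-2.81,-.39,-1.27,.06,-1.19,.19,-2.82]);HI=np.array([2.81,2.02,1.25,2.57,4.33,2,2.82])
TR=R.from_matrix([[0,1,0],[-1,0,0],[0,0,1]]).inv()
def frames(q):
    r=R.identity();L=[]
    for k in range(7):
        r=r*R.from_euler('zyzyzyz'[k],SG[k]*q[k]);L.append(r)
    return L
def fk(q,L):
    f=frames(q);e=lambda r:r.apply([0,0,1])
    return L[0]*np.array([0,0,1])+L[1]*e(f[1])+L[2]*e(f[3])+L[3]*e(f[5]), f[6]*TR
E
python3 - <<'E'
from kin import *
d=np.load('q1.npy');q1,P1=d[:7],d[7:]
q0=np.array([-1.36452306,0.41798447,-0.01029947,1.61415339,0.00469653,1.11067625,-0.05299188]);P0=np.array([153.2,605.57,215.83])
rows=[];b=[]
for q,P in((q0,P0),(q1,P1)):
    f=frames(q);e=lambda r:r.apply([0,0,1])
    rows.append(np.c_[[0,0,1.],e(f[1]),e(f[3]),e(f[5])]);b.append(P)
A=np.vstack(rows);b=np.hstack(b);x,res,rk,sv=np.linalg.lstsq(A,b,rcond=None);print(x.round(1),(A@x-b).round(2),sv.round(3))
E
```

```text
[269.  534.9 453.  346.2] [-30.28   4.54  -5.79   2.08  27.81   5.79] [2.576 1.119 0.315 0.123]
```

Request:
play_rows:
  deltas:
    - {"linear":[1,1,-20],"twist":[0.002,-0.001,-0.001],"claw":-1}
    - {"linear":[1.6,1,-47],"twist":[0.002,-0.001,-0.001],"claw":-1}
    - {"linear":[1.6,1,-47],"twist":[0.002,-0.001,-0.001],"claw":-1}

```text
clock: 6.05
eef_pos: [418.8, 0.0, 141.3]
ee_rot: [-3.082, 0.432, -3.122]
ft_force: [-0.7, -1.3, -2.8]
grip_width: 0.103
grasp_force: 60.0
```

```bash
python3 - <<'E'
from kin import *
s=arm.read_state();q2=s['joint_positions'];P2=s['eef_pos'];where(M1,s);print(s['clock'],q2.round(3),P2.round(1),s['qd'].round(2),s['ft_force'].round(1))
np.save('q2.npy',np.r_[q2,P2])
d=np.load('q1.npy');q1,P1=d[:7],d[7:]
q0=np.array([-1.36452306,0.41798447,-0.01029947,1.61415339,0.00469653,1.11067625,-0.05299188]);P0=np.array([153.2,605.57,215.83])
rows=[];b=[]
for q,P in((q0,P0),(q1,P1),(q2,P2)):
    f=frames(q);z=lambda r:r.apply([0,0,1])
    rows.append(np.c_[[0,0,1.],z(f[1]),z(f[3]),z(f[5]),f[1].apply([0,1,0]),f[2].apply([1,0,0])-f[3].apply([1,0,0])]);b.append(P)
A=np.vstack(rows);b=np.hstack(b)
for n in (5,6):
    x,res,rk,sv=np.linalg.lstsq(A[:,:n],b,rcond=None);print(x.round(1),(A[:,:n]@x-b).round(1),sv.round(3))
E
```

```text
tip [-25.1 -12.1  86.4] front [-183.3   -9.5  129.6] tilt 15.25 yaw,roll [-0.017 -0.054]
6.05 [ 0.085 -0.04  -0.245  2.473  0.367  0.307  1.088] [418.8   0.  141.3] [-0.03  0.08  0.04  0.    0.27 -0.08 -0.26] [-0.7 -1.3 -2.8]
[299.2 498.2 471.5 328.4 -30.5] [-0.3 -0.   0.3  0.4 -0.2 -0.1 -0.4 -0.1 -0.3] [3.207 1.742 1.229 0.371 0.181]
[296.2 496.7 470.4 325.2 -30.7   1.2] [-0.  -0.1  0.3  0.5 -0.  -0.1 -0.4  0.1 -0.2] [3.375 3.08  1.715 0.605 0.182 0.069]
```

```bash
cat >> kin.py <<'E'
LL=[299.2,498.2,471.5,328.4]
def FK(q):
    p,r=fk(q,LL);return p-30.5*frames(q)[1].apply([0,1,0]),r
def IK(Tt,q0,n=1,rng=np.random.default_rng(0),flip=False):
    Rg=R.from_matrix(Tt[:3,:3]);out=[]
    if flip: Rg=Rg*R.from_euler('z',np.pi)
    for k in range(n):
        g=lambda q:(lambda p,r:np.r_[(p-Tt[:3,3])/100,(r.inv()*Rg).as_rotvec()*3])(*FK(q))
        st=np.array(q0) if k==0 else rng.uniform(LO,HI)
        r=least_squares(g,np.clip(st,LO+1e-3,HI-1e-3),bounds=(LO,HI),max_nfev=150)
        if r.cost<1e-6: out.append(r.x)
    return out
E
python3 - <<'E'
from kin import *
q2=np.load('q2.npy')[:7]
for nm,tip,tilt in (('pre',[-12,0,78],14),('hook',[28,0,34.5],14),('seat',[30,0,36],0)):
  Tt=tool_for(M1,tip,tilt)
  for fl in (0,1):
    o=IK(Tt,q2,30,flip=fl)
    print(nm,'flip' if fl else '',Tt[:3,3].round(),len(o))
    if o:
        o=np.array(o);o=o[np.argsort(np.abs(o[:,2]))];print(o[:4].round(2))
E
```

```text
pre  [431.   9. 130.] 14
[[ 0.09  0.01 -0.23  2.48  0.3   0.22  1.15]
 [-0.68 -0.05  0.54  2.52  0.39  0.23  1.08]
 [ 0.54  0.04 -0.67  2.45  0.37  0.22  1.11]
 [-0.88 -0.07  0.75  2.53  0.47  0.24  1.02]]
pre flip [431.   9. 130.] 7
[[-0.04 -0.   -0.11  2.48  0.3   0.22 -1.99]
 [ 0.12  0.01 -0.26  2.47  0.3   0.22 -1.99]
 [ 0.61  0.04 -0.74  2.45  0.39  0.23 -2.05]
 [-1.03 -0.1   0.9   2.54  0.55  0.25 -2.2 ]]
hook  [471.   9.  87.] 12
[[ 0.39  0.23 -0.55  2.4   1.14  0.19  0.36]
 [ 0.39  0.23 -0.55  2.4   1.14  0.19  0.36]
 [ 0.39  0.23 -0.55  2.4   1.14  0.19  0.36]
 [ 0.4   0.23 -0.55  2.4   1.14  0.19  0.36]]
hook flip [471.   9.  87.] 6
[[ 0.4   0.23 -0.55  2.4   1.14  0.19 -2.78]
 [ 0.41  0.24 -0.57  2.4   1.15  0.2  -2.79]
 [ 0.47  0.25 -0.63  2.4   1.19  0.21 -2.82]
 [ 0.47  0.25 -0.63  2.4   1.19  0.21 -2.82]]
seat  [464.   9.  56.] 13
[[ 0.71  0.54 -0.92  2.57  2.45  0.66 -0.81]
 [ 0.71  0.54 -0.92  2.57  2.45  0.66 -0.81]
 [ 0.71  0.54 -0.92  2.57  2.45  0.66 -0.81]
 [ 0.71  0.54 -0.92  2.57  2.45  0.66 -0.81]]
seat flip [464.   9.  56.] 8
[[ 0.71  0.54 -0.92  2.57  2.45  0.66  2.33]
 [ 0.71  0.54 -0.92  2.57  2.45  0.66  2.34]
 [ 0.71  0.54 -0.92  2.57  2.45  0.66  2.34]
 [ 0.71  0.54 -0.92  2.57  2.45  0.66  2.34]]
```

```bash
cat >> kin.py <<'E'
def track(q,T0,T1,n):
    from scipy.spatial.transform import Slerp
    sl=Slerp([0,1],R.from_matrix([T0[:3,:3],T1[:3,:3]]));qs=[q]
    for t in np.linspace(0,1,n+1)[1:]:
        p=(1-t)*T0[:3,3]+t*T1[:3,3];Rg=sl(t)
        g=lambda x:(lambda a,r:np.r_[(a-p)/30,(r.inv()*Rg).as_rotvec()*10,(x-q)*.02])(*FK(x))
        r=least_squares(g,np.clip(q,LO+1e-4,HI-1e-4),bounds=(LO+.003,HI-.003),max_nfev=100);q=r.x;qs.append(np.r_[q])
    a,r=FK(q);print('err',(a-T1[:3,3]).round(1),np.degrees((r.inv()*R.from_matrix(T1[:3,:3])).magnitude()).round(2),'q',q.round(2),'maxstep',np.abs(np.diff(qs,axis=0)).max(0).round(2))
    return q
E
python3 - <<'E'
from kin import *
q=np.load('q2.npy')[:7]
S=T(FK(q)[1],FK(q)[0])
A=tool_for(M1,[-12,0,78],14);B=tool_for(M1,[8,0,36],14);C=tool_for(M1,[28,0,34.5],14)
print('direct');q1=track(q,S,A,5);q1=track(q1,A,B,15);q1=track(q1,B,C,10)
for tl in (10,6):track(q1,C,tool_for(M1,[29,0,34.5+(14-tl)*.2],tl),10)
print('lean first');A2=tool_for(M1,[-25,0,90],14);A3=tool_for(M1,[-25,0,100],0)
q1=track(q,S,A2,5);q1=track(q1,A2,A3,20);q1=track(q1,A3,A,20);q1=track(q1,A,B,15);q1=track(q1,B,C,10)
E
```

```text
direct
err [ 0.  0. -0.] 0.0 q [ 0.09  0.01 -0.23  2.48  0.3   0.22  1.15] maxstep [0.   0.01 0.   0.   0.02 0.02 0.02]
err [ 0. -0.  0.] 0.0 q [ 0.48  0.21 -0.64  2.44  1.18  0.19  0.32] maxstep [0.2  0.03 0.2  0.01 0.1  0.01 0.09]
err [-0. -0.  0.] 0.0 q [ 0.47  0.25 -0.63  2.4   1.19  0.21  0.33] maxstep [0. 0. 0. 0. 0. 0. 0.]
err [0. 0. 0.] 0.0 q [ 0.51  0.28 -0.67  2.46  1.86  0.24 -0.34] maxstep [0.02 0.01 0.02 0.01 0.08 0.01 0.08]
err [0. 0. 0.] 0.0 q [ 0.66  0.38 -0.85  2.5   2.19  0.4  -0.62] maxstep [0.04 0.02 0.04 0.01 0.15 0.03 0.15]
lean first
err [ 0.  0. -0.] 0.0 q [ 0.07 -0.05 -0.21  2.49  0.21  0.26  1.23] maxstep [0.01 0.   0.01 0.   0.03 0.01 0.03]
err [17.   0.9  6.8] 3.72 q [ 1.13  0.12 -1.27  2.57  2.07  0.21 -0.55] maxstep [1.27 0.17 1.2  0.03 0.9  0.02 0.79]
err [ 0.  0. -0.] 0.0 q [ 1.13  0.15 -1.27  2.43  0.75  0.28  0.79] maxstep [0.01 0.01 0.   0.01 0.14 0.02 0.14]
err [ 0. -0.  0.] 0.0 q [ 0.69  0.26 -0.86  2.43  1.29  0.26  0.24] maxstep [0.05 0.01 0.04 0.   0.04 0.   0.04]
err [-0. -0.  0.] 0.0 q [ 0.67  0.31 -0.85  2.39  1.3   0.29  0.25] maxstep [0. 0. 0. 0. 0. 0. 0.]
```

```bash
python3 - <<'E'
from h import *
go(tool_for(M1,[-12,0,80],14));go(tool_for(M1,[0,0,68],14));go(tool_for(M1,[6,0,58],14))
E
```

```text
linear [-7.2, 9.5, 12.8] twist [-0.048, -0.022, 0.02] dist 17 ang 3.0
  tcp [430.8   8.9 132.2]
linear [-13.1, 10.1, 28.7] twist [-0.048, -0.022, 0.02] dist 33 ang 3.0
  tcp [442.8   8.9 120.2]
linear [-14.3, 10.7, 40.3] twist [-0.048, -0.022, 0.02] dist 44 ang 3.0
  tcp [448.8   8.9 110.2]
```

Request:
play_rows:
  deltas:
    - {"linear":[-7.2,9.5,12.8],"twist":[-0.048,-0.022,0.02],"claw":-1}
    - {"linear":[-7.2,9.5,12.8],"twist":[-0.048,-0.022,0.02],"claw":-1}
    - {"linear":[-10,9.8,20],"twist":[-0.048,-0.022,0.02],"claw":-1}
    - {"linear":[-13.1,10.1,28.7],"twist":[-0.048,-0.022,0.02],"claw":-1}
    - {"linear":[-13.1,10.1,28.7],"twist":[-0.048,-0.022,0.02],"claw":-1}
    - {"linear":[-13.7,10.4,34],"twist":[-0.048,-0.022,0.02],"claw":-1}
    - {"linear":[-14.3,10.7,40.3],"twist":[-0.048,-0.022,0.02],"claw":-1}
    - {"linear":[-14.3,10.7,40.3],"twist":[-0.048,-0.022,0.02],"claw":-1}
    - {"linear":[-14.3,10.7,40.3],"twist":[-0.048,-0.022,0.02],"claw":-1}

```text
clock: 6.95
eef_pos: [448.3, 7.4, 107.7]
ee_rot: [-3.137, 0.451, 3.14]
ft_force: [-0.4, -1.1, -2.2]
grip_width: 0.103
grasp_force: 60.0
```

```bash
python3 - <<'E'
from h import *
s=arm.read_state();where(M1,s);print(s['clock'],s['joint_positions'].round(2),s['qd'].round(2),s['ft_force'].round(1))
go(tool_for(M1,[6,0,58],14));go(tool_for(M1,[8,0,48],14));go(tool_for(M1,[8,0,37],14))
E
```

```text
tip [ 5.3 -1.8 54.9] front [-153.6   -1.4   95.3] tilt 14.24 yaw,roll [-0.002 -0.002]
6.95 [ 0.41  0.12 -0.56  2.45  0.71  0.19  0.76] [-0.06 -0.02  0.07  0.   -0.11 -0.    0.11] [-0.4 -1.1 -2.2]
linear [-1.5, 1.5, -2.1] twist [-0.003, -0.004, -0.0] dist 3 ang 0.0
  tcp [448.8   8.9 110.2]
linear [1.0, 1.5, 7.8] twist [-0.003, -0.004, -0.0] dist 8 ang 0.0
  tcp [450.8   8.9 100.2]
linear [5.8, 1.5, 17.7] twist [-0.003, -0.004, -0.0] dist 19 ang 0.0
  tcp [450.8   8.9  89.2]
```

Request:
play_rows:
  deltas:
    - {"linear":[0,1.5,0],"twist":[-0.003,-0.004,0],"claw":-1}
    - {"linear":[1,1.5,4],"twist":[-0.003,-0.004,0],"claw":-1}
    - {"linear":[1,1.5,8],"twist":[-0.003,-0.004,0],"claw":-1}
    - {"linear":[3,1.5,12],"twist":[-0.003,-0.004,0],"claw":-1}
    - {"linear":[5.8,1.5,17.7],"twist":[-0.003,-0.004,0],"claw":-1}
    - {"linear":[5.8,1.5,17.7],"twist":[-0.003,-0.004,0],"claw":-1}
    - {"linear":[5.8,1.5,17.7],"twist":[-0.003,-0.004,0],"claw":-1}

```text
clock: 7.65
eef_pos: [450.9, 9.2, 89.6]
ee_rot: [-3.14, 0.455, 3.141]
ft_force: [-0.4, -0.7, -3.5]
grip_width: 0.103
grasp_force: 60.0
```

```bash
python3 - <<'E'
from h import *
s=arm.read_state();where(M1,s);print(s['clock'],s['joint_positions'].round(2),s['qd'].round(2),s['ft_force'].round(1),s['torque'].round(2))
go(tool_for(M1,[8,0,35],14));go(tool_for(M1,[20,0,35],14));go(tool_for(M1,[28,0,35],14))
E
```

```text
tip [ 8.2  0.5 37.4] front [-150.9    0.3   77.1] tilt 13.98 yaw,roll [0.001 0.   ]
7.65 [ 0.5   0.19 -0.67  2.45  1.14  0.19  0.35] [ 0.01 -0.01 -0.01 -0.    0.   -0.    0.  ] [-0.4 -0.7 -3.5] [-0.01  0.82  0.01]
linear [1.2, -0.3, 2.1] twist [0.001, 0.0, 0.001] dist 2 ang 0.0
  tcp [450.8   8.9  87.2]
linear [-9.6, -0.3, 7.3] twist [0.001, 0.0, 0.001] dist 12 ang 0.0
  tcp [462.8   8.9  87.2]
linear [-16.7, -0.3, 10.9] twist [0.001, 0.0, 0.001] dist 20 ang 0.0
  tcp [470.8   8.9  87.2]
```

Request:
play_rows:
  deltas:
    - {"linear":[1.2,-0.3,2.1],"twist":[0,0,0],"claw":-1}
    - {"linear":[-2.5,-0.3,4],"twist":[0,0,0],"claw":-1}
    - {"linear":[-6,-0.3,5.6],"twist":[0,0,0],"claw":-1}
    - {"linear":[-9.6,-0.3,7.3],"twist":[0,0,0],"claw":-1}
    - {"linear":[-11.4,-0.3,8.2],"twist":[0,0,0],"claw":-1}
    - {"linear":[-13.2,-0.3,9.1],"twist":[0,0,0],"claw":-1}
    - {"linear":[-13.2,-0.3,9.1],"twist":[0,0,0],"claw":-1}

```text
clock: 8.35
eef_pos: [464.9, 8.2, 85.9]
ee_rot: [-3.139, 0.452, 3.14]
ft_force: [-19.3, -4.4, 5.1]
grip_width: 0.103
grasp_force: 60.0
```

```bash
python3 - <<'E'
from h import *
s=arm.read_state();where(M1,s);print(s['clock'],s['ft_force'].round(1),s['torque'].round(2))
im=arm.capture('wrist')[:,:,::-1];b=arm.capture('side')[:,:,::-1][205:340,270:410]
out=np.zeros((600,800,3),np.uint8);out[:385,:400]=cv2.resize(b,(400,385),interpolation=cv2.INTER_CUBIC);out[:,400:]=cv2.resize(im[60:420,200:440],(400,600),interpolation=cv2.INTER_CUBIC)
cv2.imwrite('pics/m5.png',out)
E
```

```text
tip [22.  -0.7 33.3] front [-137.    -0.7   73.5] tilt 14.16 yaw,roll [-0. -0.]
8.35 [-19.3  -4.4   5.1] [-0.59  3.69  0.06]
```

View pics/m5.png

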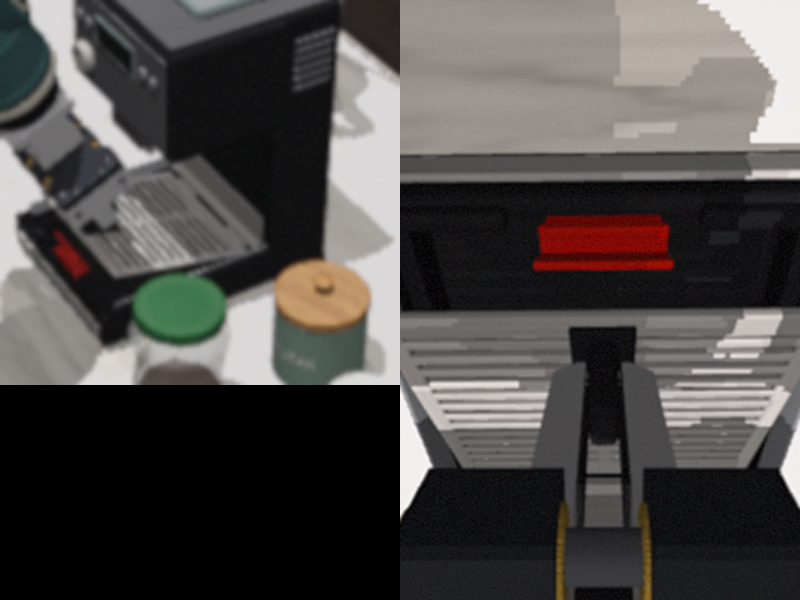

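The grille sits between the walls with its front above the catch (nose edge at about (533–673, 268)). Something resists rearward with 19 N, so I'll back off and probe.

Request:
play_rows:
  deltas:
    - {"linear":[2.5,0,-1.5],"twist":[0,0,0],"claw":-1}
    - {"linear":[3.2,0,-2.6],"twist":[0,0,0],"claw":-1}
    - {"linear":[3.2,0,-2.6],"twist":[0,0,0],"claw":-1}
    - {"linear":[3.2,0,-2.6],"twist":[0,0,0],"claw":-1}

```text
clock: 8.85
eef_pos: [462.9, 8.8, 88.0]
ee_rot: [-3.141, 0.455, 3.14]
ft_force: [-2.3, 0.2, -4.8]
grip_width: 0.102
grasp_force: 60.0
```

```bash
python3 - <<'E'
from h import *
s=arm.read_state();where(M1,s);print(s['clock'],s['joint_positions'].round(2),s['eef_pos'].round(1),s['ft_force'].round(1),s['torque'].round(2))
im=arm.capture('wrist')[:,:,::-1];cv2.imwrite('pics/w6.png',im);pickle.dump(arm.camera_info('wrist'),open('w6.pkl','wb'))
i=arm.camera_info('wrist')
G=state_T()@pickle.load(open('git.pkl','rb'))
pts=np.array([[-75,-60,4],[-75,60,4],[-66,0,4],[-36,0,31.5]]);print(proj(i,pts@G[:3,:3].T+G[:3,3]).round(1).tolist())
hsv=cv2.cvtColor(im,cv2.COLOR_BGR2HSV);m=((hsv[...,0]<8)|(hsv[...,0]>172))&(hsv[...,1]>180)&(hsv[...,2]>70)&(np.arange(480)<300)[:,None]
ys,xs=np.nonzero(m);
for y in range(ys.min(),ys.max()+1): r=xs[ys==y];print(y,r.min(),r.max(),end='; ')
print();print('col 280',im[215:260,280].sum(1).tolist())
for dz in (0,): print('pred nose',proj(i,[[M1[0]-127.5,M1[1]+y,z] for y in(-22,22) for z in (42.5,45)]).round(1).tolist(), 'top', proj(i,[[M1[0]-138.5,M1[1]+y,65] for y in(-22,22)]).round(1).tolist())
E
```

```text
tip [20.2  0.  35.9] front [-1.39e+02 -1.00e-01  7.54e+01] tilt 13.96 yaw,roll [0.001 0.001]
8.85 [ 0.52  0.22 -0.68  2.43  1.17  0.21  0.33] [462.9   8.8  88. ] [-2.3  0.2 -4.8] [0.08 1.91 0.05]
[[202.1, 248.8], [439.1, 248.9], [320.6, 257.9], [320.7, 327.8]]
190 319 353; 191 287 354; 192 287 354; 193 287 354; 194 287 355; 195 286 358; 196 283 359; 197 283 359; 198 282 359; 199 282 359; 200 283 359; 201 283 359; 202 283 358; 203 283 358; 204 283 358; 205 283 358; 206 283 358; 207 283 358; 208 283 358; 209 284 358; 210 284 358; 211 284 357; 212 284 357; 213 285 357; 214 285 356; 215 283 358; 216 282 360; 217 280 361; 218 280 361; 219 279 361; 220 279 361; 221 280 361; 222 280 340; 
col 280 [73, 74, 104, 134, 141, 133, 139, 110, 74, 70, 77, 61, 39, 48, 53, 62, 63, 55, 65, 56, 61, 51, 60, 63, 46, 70, 47, 67, 55, 55, 94, 179, 255, 268, 285, 312, 333, 337, 321, 318, 333, 318, 318, 316, 312]
pred nose [[284.3, 219.6], [284.0, 222.2], [356.5, 219.5], [356.9, 222.1]] top [[279.3, 229.8], [361.1, 229.7]]
```

Request:
play_rows:
  deltas:
    - {"linear":[-0.6,0,-1.3],"twist":[0,0,0],"claw":-1}
    - {"linear":[-1.2,0,-2.5],"twist":[0,0,0],"claw":-1}
    - {"linear":[-1.9,0,-3.8],"twist":[0,0,0],"claw":-1}
    - {"linear":[-1.9,0,-3.8],"twist":[0,0,0],"claw":-1}

```text
clock: 9.3
eef_pos: [463.2, 8.9, 92.6]
ee_rot: [-3.141, 0.456, 3.14]
ft_force: [0.7, -0.0, -7.2]
grip_width: 0.103
grasp_force: 60.0
```

```bash
python3 - <<'E'
from h import *
s=arm.read_state();where(M1,s);print(s['clock'],s['eef_pos'].round(1),s['ft_force'].round(1),s['torque'].round(2))
i=arm.camera_info('wrist')
for x in (556,560,564,568):
  for top in (-138.5,): print(x,proj(i,[[x+top,8.7+y,65] for y in(-22,22)]).round(1).tolist())
E
```

```text
tip [20.5  0.1 40.5] front [-138.7   -0.    80. ] tilt 13.93 yaw,roll [0.001 0.001]
9.3 [463.2   8.9  92.6] [ 0.7 -0.  -7.2] [0.09 1.72 0.04]
556 [[277.9, 205.5], [362.3, 205.4]]
560 [[278.6, 211.7], [361.7, 211.5]]
564 [[279.3, 217.6], [361.1, 217.5]]
568 [[279.9, 223.4], [360.5, 223.2]]
```

Request:
play_rows:
  deltas:
    - {"linear":[-0.9,0,-1.8],"twist":[0,0,0],"claw":-1}
    - {"linear":[-0.9,0,-1.8],"twist":[0,0,0],"claw":-1}

```text
clock: 9.5
eef_pos: [463.0, 8.9, 94.5]
ee_rot: [-3.14, 0.456, 3.14]
ft_force: [-1.2, -0.1, -7.3]
grip_width: 0.102
grasp_force: 60.0
```

```bash
python3 - <<'E'
from h import *
s=arm.read_state();where(M1,s);print(s['clock'],s['eef_pos'].round(1),s['ft_force'].round(1),s['torque'].round(2))
E
```

```text
tip [20.3  0.1 42.4] front [-138.9   -0.    81.9] tilt 13.95 yaw,roll [0.001 0.001]
9.5 [463.    8.9  94.5] [-1.2 -0.1 -7.3] [0.03 1.91 0.06]
```

```bash
python3 - <<'E'
from h import *
i=arm.camera_info('wrist');s=arm.read_state();im=arm.capture('wrist');cv2.imwrite('pics/w7.png',im[:,:,::-1])
G=state_T(s)@pickle.load(open('git.pkl','rb'))
pts=np.array([[-75,-60,4],[-75,-60,0],[-66,0,4],[-36,0,31.5]]);print(proj(i,pts@G[:3,:3].T+G[:3,3]).round(1).tolist())
a=cv2.imread('pics/w6.png').sum(2).astype(int);b=im.astype(int).sum(2)
for y in range(238,262,1): print(y,a[y,205],a[y,280],'|',b[y,205],b[y,280])
out=np.vstack([cv2.resize(cv2.imread('pics/w6.png')[150:345,190:450],(780,585)[:2])[:290],cv2.resize(im[150:345,190:450,::-1],(780,585))[:290]])
E
```

```text
[[202.1, 248.7], [203.7, 242.1], [320.7, 257.9], [320.7, 327.7]]
238 41 63 | 14 50
239 26 46 | 43 61
240 20 70 | 43 73
241 47 47 | 73 38
242 37 67 | 101 67
243 26 55 | 113 63
244 29 55 | 139 89
245 75 94 | 192 173
246 173 179 | 240 244
247 238 255 | 259 272
248 258 268 | 275 287
249 282 285 | 303 312
250 305 312 | 321 328
251 343 333 | 346 330
252 369 337 | 372 328
253 377 321 | 368 317
254 372 318 | 366 325
255 362 333 | 356 325
256 326 318 | 321 306
257 319 318 | 305 313
258 316 316 | 309 308
259 307 312 | 307 309
260 307 316 | 286 306
261 309 305 | 246 284
```

```bash
python3 - <<'E'
import cv2,numpy as np
g=lambda n:cv2.cvtColor(cv2.imread(f'pics/{n}.png'),cv2.COLOR_BGR2GRAY).astype(np.float32)
w3,w6,w7=g('w3'),g('w6'),g('w7')
for (y0,y1) in ((245,275),(275,305),(305,335),(320,345)):
    for nm,a in (('w6',w6),('w7',w7)):
        for (x0,x1) in ((222,265),(375,415)):
            t=a[y0:y1,x0:x1];s=w3[y0-12:y1+12,x0-3:x1+3];r=cv2.matchTemplate(s,t,cv2.TM_CCOEFF_NORMED);_,m,_,l=cv2.minMaxLoc(r);print(nm,y0,x0,'dv to w3',l[1]-12,round(m,2),end=' | ')
    print()
out=np.hstack([cv2.imread(f'pics/{n}.png')[235:365,190:320] for n in('w3','w6','w7')])
cv2.imwrite('pics/m7.png',cv2.resize(out,(800,267),interpolation=cv2.INTER_CUBIC))
E
```

```text
w6 245 222 dv to w3 -1 0.96 | w6 245 375 dv to w3 0 0.87 | w7 245 222 dv to w3 1 0.94 | w7 245 375 dv to w3 1 0.77 | 
w6 275 222 dv to w3 -1 0.8 | w6 275 375 dv to w3 -1 0.72 | w7 275 222 dv to w3 2 0.93 | w7 275 375 dv to w3 2 0.74 | 
w6 305 222 dv to w3 12 0.5 | w6 305 375 dv to w3 12 0.62 | w7 305 222 dv to w3 12 0.28 | w7 305 375 dv to w3 12 0.42 | 
w6 320 222 dv to w3 1 0.39 | w6 320 375 dv to w3 2 0.48 | w7 320 222 dv to w3 0 0.42 | w7 320 375 dv to w3 -12 0.58 |
```

View pics/m7.png

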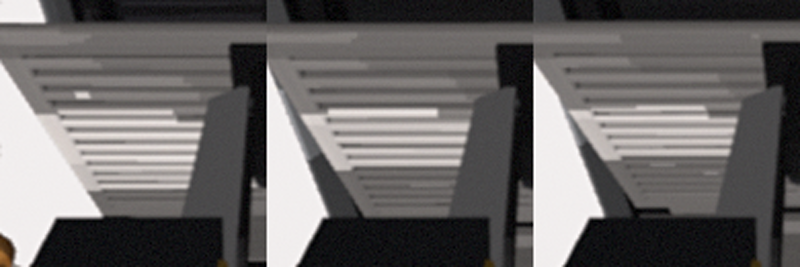

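The strips (before, pushed, raised) show the plate's rear bent down in the grip when raised, so the lip is holding the tongues down and they are hooked. The machine is therefore about 9 mm nearer than I estimated. Next I'll swing the front down by lowering the tool at constant lean and letting the tab pivot in the pads.

```bash
python3 - <<'E'
from kin import *
s=arm.read_state();q=s['joint_positions'];S=state_T(s);print(q.round(2))
R0=R.from_matrix(S[:3,:3]).inv()
for dl in (0,4):
  Rg=R.from_matrix(S[:3,:3])*R.from_euler('y',-np.radians(dl));Rg=R.from_matrix(Rg.as_matrix());print('lean',np.degrees(np.arccos(-Rg.as_matrix()[2,2])))
  qq=q;P=S
  for gx,gz in ((459.8,94.7),(455.1,84.5),(452,76.1),(450.1,69.6),(448.5,63),(448.5,60)):
    z=Rg.apply([0,0,1]);t=T(Rg,np.array([gx,8.9-8*z[1],gz])+8*z)
    qq=track(qq,P,t,5);P=t;print('   lin',R0.apply(t[:3,3]-S[:3,3]).round(1).tolist())
E
```

```text
[ 0.56  0.21 -0.72  2.42  1.09  0.22  0.41]
lean 26.116191527958417
err [ 0. -0.  0.] 0.0 q [ 0.5   0.24 -0.66  2.41  1.2   0.21  0.31] maxstep [0.02 0.02 0.03 0.01 0.04 0.   0.03]
   lin [2.8, 0.1, 6.3]
err [ 0. -0.  0.] 0.0 q [ 0.45  0.25 -0.6   2.43  1.36  0.2   0.14] maxstep [0.01 0.   0.01 0.   0.04 0.   0.04]
   lin [11.5, 0.1, 13.4]
err [ 0. -0.  0.] 0.0 q [ 0.42  0.27 -0.59  2.44  1.52  0.2  -0.01] maxstep [0.01 0.   0.01 0.   0.03 0.   0.03]
   lin [18.0, 0.1, 19.6]
err [ 0. -0.  0.] 0.0 q [ 0.43  0.29 -0.59  2.45  1.63  0.21 -0.12] maxstep [0.   0.   0.   0.   0.02 0.   0.02]
   lin [22.5, 0.1, 24.6]
err [0. 0. 0.] 0.0 q [ 0.45  0.31 -0.61  2.46  1.73  0.23 -0.21] maxstep [0.   0.01 0.   0.   0.02 0.   0.02]
   lin [26.9, 0.1, 29.8]
err [0. 0. 0.] 0.0 q [ 0.45  0.33 -0.62  2.46  1.77  0.24 -0.25] maxstep [0.   0.   0.   0.   0.01 0.   0.01]
   lin [28.2, 0.1, 32.5]
lean 30.116183393699178
err [0. 0. 0.] 0.0 q [ 0.54  0.25 -0.71  2.46  1.75  0.22 -0.24] maxstep [0.05 0.01 0.06 0.01 0.14 0.02 0.14]
   lin [2.2, 0.1, 6.3]
err [0. 0. 0.] 0.0 q [ 0.58  0.29 -0.75  2.47  1.88  0.26 -0.36] maxstep [0.01 0.01 0.01 0.   0.03 0.01 0.03]
   lin [10.9, 0.1, 13.4]
err [0. 0. 0.] 0.0 q [ 0.6   0.32 -0.78  2.48  1.96  0.29 -0.42] maxstep [0.   0.01 0.01 0.   0.02 0.01 0.02]
   lin [17.4, 0.1, 19.6]
err [0. 0. 0.] 0.0 q [ 0.61  0.35 -0.79  2.49  2.01  0.32 -0.46] maxstep [0.   0.01 0.   0.   0.01 0.01 0.01]
   lin [22.0, 0.1, 24.6]
err [0. 0. 0.] 0.0 q [ 0.62  0.38 -0.81  2.49  2.05  0.35 -0.5 ] maxstep [0.   0.01 0.   0.   0.01 0.01 0.01]
   lin [26.3, 0.1, 29.8]
err [0. 0. 0.] 0.0 q [ 0.63  0.39 -0.81  2.49  2.07  0.36 -0.51] maxstep [0. 0. 0. 0. 0. 0. 0.]
   lin [27.6, 0.1, 32.5]
```

Request:
play_rows:
  deltas:
    - {"linear":[1.2,0.1,3],"twist":[0,-0.02,0],"claw":-1}
    - {"linear":[2.2,0.1,6.3],"twist":[0,-0.04,0],"claw":-1}
    - {"linear":[2.2,0.1,6.3],"twist":[0,-0.07,0],"claw":-1}
    - {"linear":[5,0.1,8.7],"twist":[0,-0.07,0],"claw":-1}
    - {"linear":[8,0.1,11],"twist":[0,-0.07,0],"claw":-1}
    - {"linear":[10.9,0.1,13.4],"twist":[0,-0.07,0],"claw":-1}
    - {"linear":[10.9,0.1,13.4],"twist":[0,-0.07,0],"claw":-1}
  squeeze: 30

```text
clock: 10.25
eef_pos: [459.7, 9.3, 77.8]
ee_rot: [-3.141, 0.527, 3.14]
ft_force: [1.6, -0.3, 0.2]
grip_width: 0.105
grasp_force: 30.0
```

```bash
cat > st.py <<'E'
from h import *
s=arm.read_state();S=state_T(s);print(s['clock'],'gp',(S[:3,3]-8*S[:3,2]).round(1),'lean',np.degrees(np.arccos(-S[2,2])).round(1),s['ft_force'].round(1),s['torque'].round(2),s['joint_positions'].round(2))
Rg=R.from_matrix(S[:3,:3]);z=S[:3,2]
for gx,gz in ((453.5,80),(452,76.1),(450.1,69.6),(448.5,63),(448.5,60),(448.5,57)):
    print(gx,gz,'lin',Rg.inv().apply(np.array([gx,8.9,gz])+8*z-S[:3,3]).round(1).tolist())
E
python3 st.py
```

```text
10.25 gp [455.7   9.3  84.7] lean 30.2 [ 1.6 -0.3  0.2] [0.23 0.04 0.15] [ 0.57  0.26 -0.75  2.49  1.87  0.25 -0.36]
453.5 80 lin [4.3, -0.4, 2.9]
452 76.1 lin [7.5, -0.4, 5.6]
450.1 69.6 lin [12.4, -0.4, 10.2]
448.5 63 lin [17.1, -0.4, 15.1]
448.5 60 lin [18.6, -0.4, 17.7]
448.5 57 lin [20.1, -0.4, 20.3]
```

Request:
play_rows:
  deltas:
    - {"linear":[2,-0.4,1.5],"twist":[0,0,0],"claw":-1}
    - {"linear":[4.3,-0.4,2.9],"twist":[0,0,0],"claw":-1}
    - {"linear":[6,-0.4,4.3],"twist":[0,0,0],"claw":-1}
    - {"linear":[7.5,-0.4,5.6],"twist":[0,0,0],"claw":-1}
    - {"linear":[7.5,-0.4,5.6],"twist":[0,0,0],"claw":-1}

```text
clock: 10.75
eef_pos: [455.6, 8.6, 68.8]
ee_rot: [-3.141, 0.526, 3.14]
ft_force: [3.9, 0.8, 2.3]
grip_width: 0.102
grasp_force: 30.0
```

```bash
python3 st.py
```

```text
10.75 gp [451.6   8.6  75.8] lean 30.1 [3.9 0.8 2.3] [ 0.29 -0.84  0.26] [ 0.6   0.3  -0.78  2.5   1.96  0.28 -0.44]
453.5 80 lin [-3.8, 0.3, -2.7]
452 76.1 lin [-0.5, 0.3, -0.1]
450.1 69.6 lin [4.4, 0.3, 4.6]
448.5 63 lin [9.1, 0.3, 9.5]
448.5 60 lin [10.6, 0.3, 12.1]
448.5 57 lin [12.1, 0.3, 14.7]
```

Request:
play_rows:
  deltas:
    - {"linear":[2,0.3,2.3],"twist":[0,0,0],"claw":-1}
    - {"linear":[4.4,0.3,4.6],"twist":[0,0,0],"claw":-1}
    - {"linear":[6.2,0.3,7.2],"twist":[0,0,0],"claw":-1}
    - {"linear":[6.2,0.3,7.2],"twist":[0,0,0],"claw":-1}

```text
clock: 11.15
eef_pos: [453.8, 8.8, 59.4]
ee_rot: [-3.14, 0.526, 3.14]
ft_force: [4.3, 0.9, 0.4]
grip_width: 0.102
grasp_force: 30.0
```

```bash
python3 st.py
```

```text
11.15 gp [449.8   8.8  66.3] lean 30.1 [4.3 0.9 0.4] [-0.01 -0.92 -0.06] [ 0.62  0.34 -0.81  2.51  2.02  0.33 -0.49]
453.5 80 lin [-10.0, 0.1, -10.0]
452 76.1 lin [-6.8, 0.1, -7.4]
450.1 69.6 lin [-1.9, 0.1, -2.7]
448.5 63 lin [2.8, 0.1, 2.2]
448.5 60 lin [4.3, 0.1, 4.8]
448.5 57 lin [5.8, 0.1, 7.4]
```

Request:
play_rows:
  deltas:
    - {"linear":[1.4,0.1,1.6],"twist":[0,0,0],"claw":-1}
    - {"linear":[2.5,0.1,3],"twist":[0,0,0],"claw":-1}
    - {"linear":[2.5,0.1,3],"twist":[0,0,0],"claw":-1}

```text
clock: 11.45
eef_pos: [452.7, 9.0, 55.3]
ee_rot: [-3.141, 0.525, 3.14]
ft_force: [1.0, -0.6, 1.1]
grip_width: 0.105
grasp_force: 30.0
```

```bash
python3 st.py
```

```text
11.45 gp [448.7   9.   62.2] lean 30.1 [ 1.  -0.6  1.1] [-0.11 -0.16 -0.11] [ 0.62  0.35 -0.82  2.51  2.04  0.34 -0.51]
453.5 80 lin [-13.1, -0.1, -12.9]
452 76.1 lin [-9.8, -0.1, -10.3]
450.1 69.6 lin [-4.9, -0.1, -5.6]
448.5 63 lin [-0.2, -0.1, -0.7]
448.5 60 lin [1.3, -0.1, 1.9]
448.5 57 lin [2.8, -0.1, 4.5]
```

Request:
play_rows:
  deltas:
    - {"linear":[0.7,-0.1,1.2],"twist":[0,0,0],"claw":-1}
    - {"linear":[1.4,-0.1,2.2],"twist":[0,0,0],"claw":-1}
    - {"linear":[1.4,-0.1,2.2],"twist":[0,0,0],"claw":-1}

```text
clock: 11.75
eef_pos: [452.8, 8.9, 53.4]
ee_rot: [-3.14, 0.526, 3.141]
ft_force: [-13.0, -0.9, 28.3]
grip_width: 0.105
grasp_force: 33.9
```

```bash
python3 st.py; python3 - <<'E'
from h import *
i=arm.camera_info('wrist');im=arm.capture('wrist')[:,:,::-1];cv2.imwrite('pics/w8.png',im);pickle.dump(i,open('w8.pkl','wb'))
hsv=cv2.cvtColor(im,cv2.COLOR_BGR2HSV);m=((hsv[...,0]<8)|(hsv[...,0]>172))&(hsv[...,1]>150)&(hsv[...,2]>50)&(np.arange(480)<320)[:,None]
ys,xs=np.nonzero(m)
for y in range(ys.min(),ys.max()+1): 
    r=xs[ys==y]
    if len(r):print(y,r.min(),r.max(),len(r),end='; ')
print()
for x in (250,380): print(x,im[ys.min()-5:ys.max()+60:2,x].sum(1).tolist())
for mx in (557,559,561):
  print(mx,'top',proj(i,[[mx-138.5,8.8+y,65] for y in(-22,22)]).round(1).tolist(),'front edge seated top',proj(i,[[mx-134,8.8-60,40]]).round(1).tolist(),'if front 20 high',proj(i,[[mx-134,8.8-60,60]]).round(1).tolist())
E
```

```text
11.75 gp [448.7   8.9  60.3] lean 30.2 [-13.   -0.9  28.3] [-0.21 -0.2  -0.17] [ 0.62  0.36 -0.82  2.51  2.06  0.35 -0.52]
453.5 80 lin [-14.0, -0.1, -14.7]
452 76.1 lin [-10.8, -0.1, -12.1]
450.1 69.6 lin [-5.9, -0.1, -7.4]
448.5 63 lin [-1.2, -0.0, -2.5]
448.5 60 lin [0.4, -0.0, 0.1]
448.5 57 lin [1.9, -0.0, 2.7]
244 285 357 73; 245 282 358 77; 246 282 358 77; 247 282 358 77; 248 282 359 78; 249 282 358 77; 250 282 359 78; 251 282 361 80; 252 279 362 84; 253 279 362 84; 254 278 362 85; 255 278 362 85; 256 278 362 85; 257 279 362 84; 258 279 362 84; 259 279 361 83; 260 279 361 83; 261 279 361 83; 262 279 361 83; 263 279 361 83; 264 280 361 82; 265 280 361 82; 266 280 361 82; 267 280 361 82; 268 280 361 82; 269 280 361 82; 270 280 361 82; 271 280 361 82; 272 280 361 82; 273 279 362 84; 274 279 362 84; 275 278 362 85; 276 278 363 86; 277 277 363 87; 278 277 363 87; 279 277 364 88; 280 276 364 89; 281 276 364 89; 282 276 364 89; 283 275 365 91; 284 275 365 91; 285 275 365 91; 286 274 365 92; 287 275 365 91; 288 280 333 45; 289 311 320 9; 
250 [40, 31, 38, 66, 53, 70, 34, 50, 139, 335, 335, 331, 324, 378, 322, 279, 384, 397, 338, 229, 254, 377, 392, 360, 229, 297, 661, 668, 397, 275, 461, 683, 585, 284, 447, 678, 608, 298, 432, 626, 536, 287, 484, 619, 391, 354, 606, 546, 221, 568, 600, 200, 42, 35, 59]
380 [70, 48, 40, 52, 38, 108, 248, 296, 386, 409, 659, 676, 604, 379, 368, 240, 380, 399, 541, 220, 251, 359, 390, 349, 306, 350, 634, 664, 496, 310, 467, 680, 595, 242, 264, 593, 586, 353, 274, 597, 559, 317, 456, 617, 499, 328, 598, 555, 245, 298, 319, 92, 59, 47, 45]
557 top [[271.6, 281.9], [368.3, 281.9]] front edge seated top [[204.0, 248.0]] if front 20 high [[193.7, 279.1]]
559 top [[272.1, 284.5], [367.9, 284.5]] front edge seated top [[205.0, 250.6]] if front 20 high [[194.9, 281.6]]
561 top [[272.6, 287.0], [367.5, 287.0]] front edge seated top [[206.0, 253.1]] if front 20 high [[196.0, 284.1]]
```

```bash
python3 - <<'E'
from h import *
from scipy.optimize import brentq
for n,v in (('w6',222.3),('w8',288)):
    i=pickle.load(open(n+'.pkl','rb'))
    print(n,brentq(lambda x:proj(i,[[x,8.8,65]])[0,1]-v,400,450)+138.5)
E
```

```text
w6 563.3425632341607
w8 561.7611598112319
```

Request:
play_rows:
  deltas:
    - {"linear":[-0.8,0,-1.5],"twist":[0,0,0],"claw":-1}
    - {"linear":[-1.2,0,-2.5],"twist":[0,0,0],"claw":-1}
    - {"linear":[-1.2,0,-2.5],"twist":[0,0,0],"claw":-1}

```text
clock: 12.1
eef_pos: [452.4, 8.9, 55.8]
ee_rot: [-3.141, 0.525, 3.14]
ft_force: [0.8, -0.5, -2.4]
grip_width: 0.109
grasp_force: 33.6
```

```bash
python3 st.py
```

```text
12.1 gp [448.4   8.9  62.7] lean 30.1 [ 0.8 -0.5 -2.4] [0.01 0.91 0.02] [ 0.62  0.35 -0.82  2.51  2.04  0.34 -0.51]
453.5 80 lin [-13.1, -0.0, -12.4]
452 76.1 lin [-9.9, -0.0, -9.8]
450.1 69.6 lin [-4.9, -0.0, -5.1]
448.5 63 lin [-0.3, -0.0, -0.2]
448.5 60 lin [1.2, 0.0, 2.4]
448.5 57 lin [2.8, 0.0, 5.0]
```

Request:
play_rows:
  deltas:
    - {"linear":[-1,0,-1.8],"twist":[0,0,0],"claw":-1}
    - {"linear":[-2,0,-3.5],"twist":[0,0,0],"claw":-1}
    - {"linear":[-3,0,-5.2],"twist":[0,0,0],"claw":-1}
    - {"linear":[-3,0,-5.2],"twist":[0,0,0],"claw":-1}

```text
clock: 12.5
eef_pos: [451.6, 9.0, 61.0]
ee_rot: [3.141, 0.523, 3.139]
ft_force: [8.8, 0.6, -31.3]
grip_width: 0.109
grasp_force: 30.0
```

```bash
python3 st.py|head -1; python3 - <<'E'
from h import *
i=arm.camera_info('wrist');im=arm.capture('wrist')[:,:,::-1];cv2.imwrite('pics/w9.png',im)
w8=pickle.load(open('w8.pkl','rb'))
for n,ii in (('w8',w8),('w9',i)):
    a=cv2.imread(f'pics/{n}.png').astype(int).sum(2)
    for x in(215,250,390): 
        c=a[225:290,x]; print(n,x,'edge v',225+int(np.argmax(c>170)))
    print([ (z,proj(ii,[[561-134,8.8-50,z]]).round(1)[0].tolist()) for z in (36,40,44)])
E
```

```text
12.5 gp [447.6   9.   67.9] lean 30.0 [  8.8   0.6 -31.3] [0.21 2.33 0.23] [ 0.61  0.32 -0.81  2.51  2.01  0.31 -0.48]
w8 215 edge v 256
w8 250 edge v 256
w8 390 edge v 254
[(36, [226.6, 247.5]), (40, [225.1, 253.1]), (44, [223.5, 258.9])]
w9 215 edge v 247
w9 250 edge v 247
w9 390 edge v 245
[(36, [229.6, 238.9]), (40, [228.2, 244.2]), (44, [226.8, 249.6])]
```

Request:
play_rows:
  deltas:
    - {"linear":[1.5,0,3],"twist":[0,0,0],"claw":-1}
    - {"linear":[3.4,0,6],"twist":[0,0,0],"claw":-1}
    - {"linear":[3.6,0,6.6],"twist":[0,0,0],"claw":-1}
    - {"linear":[3,0,5.4],"twist":[0,0,0],"claw":-1}
    - {"linear":[3,0,5.4],"twist":[0,0,0],"claw":-0.7}
    - {"linear":[3,0,5.4],"twist":[0,0,0],"claw":-0.3}
    - {"linear":[3,0,5.4],"twist":[0,0,0],"claw":-0.2}
    - {"linear":[3,0,5.4],"twist":[0,0,0],"claw":-0.2}

```text
clock: 13.35
eef_pos: [452.9, 8.9, 55.7]
ee_rot: [-3.141, 0.526, 3.14]
ft_force: [-0.4, -0.4, -0.4]
grip_width: 0.37
grasp_force: 0.0
```

```bash
python3 st.py|head -1
```

```text
13.35 gp [448.9   8.9  62.6] lean 30.1 [-0.4 -0.4 -0.4] [0.02 0.52 0.04] [ 0.62  0.35 -0.82  2.51  2.04  0.34 -0.51]
```

Request:
play_rows:
  deltas:
    - {"linear":[0,0,-8],"twist":[0,0,0],"claw":-0.2}
    - {"linear":[0,0,-16],"twist":[0,0,0],"claw":-0.2}
    - {"linear":[0,0,-24],"twist":[0,0,0],"claw":-0.2}
    - {"linear":[0,0,-32],"twist":[0,0,0],"claw":-0.2}
    - {"linear":[-2,0,-42],"twist":[0,0.03,0],"claw":-0.2}
    - {"linear":[-4,0,-55],"twist":[0,0.07,0],"claw":-0.2}
    - {"linear":[-6,0,-68],"twist":[0,0.1,0],"claw":-0.2}
    - {"linear":[-6,0,-68],"twist":[0,0.1,0],"claw":-0.2}
    - {"linear":[-6,0,-68],"twist":[0,0.1,0],"claw":-0.2}
    - {"linear":[-6,0,-68],"twist":[0,0.1,0],"claw":-0.2}

```text
clock: 14.35
eef_pos: [423.7, 9.5, 117.8]
ee_rot: [-3.141, 0.425, 3.141]
ft_force: [-0.3, -0.2, -0.6]
grip_width: 0.402
grasp_force: 0.0
```

```bash
python3 st.py|head -1; python3 - <<'E'
from h import *
i=arm.camera_info('wrist');im=arm.capture('wrist')[:,:,::-1];cv2.imwrite('pics/w10.png',im)
hsv=cv2.cvtColor(im,cv2.COLOR_BGR2HSV);m=((hsv[...,0]<8)|(hsv[...,0]>172))&(hsv[...,1]>150)&(hsv[...,2]>50)&(np.arange(480)<320)[:,None]
ys,xs=np.nonzero(m);print(ys.min(),ys.max(),xs.min(),xs.max())
a=im.astype(int).sum(2)
for x in (240,260,380,400): print(x,[(y,int(a[y,x])) for y in range(ys.min()-8,ys.max()+12,2)])
from scipy.optimize import brentq
print('catch M',brentq(lambda x:proj(i,[[x,8.8,65]])[0,1]-ys.max()-.5,380,460)+138.5)
print([(z,proj(i,[[561-134,8.8-40,z]]).round(1)[0].tolist()) for z in (36,40,44,48)])
E
```

```text
14.35 gp [420.4   9.5 125.1] lean 24.3 [-0.3 -0.2 -0.6] [0.03 0.37 0.05] [ 1.    0.1  -1.16  2.46  0.62  0.26  0.87]
215 242 289 351
240 [(207, 53), (209, 67), (211, 62), (213, 32), (215, 61), (217, 60), (219, 56), (221, 55), (223, 280), (225, 397), (227, 406), (229, 394), (231, 393), (233, 350), (235, 234), (237, 394), (239, 399), (241, 253), (243, 120), (245, 282), (247, 395), (249, 390), (251, 172), (253, 285)]
260 [(207, 68), (209, 63), (211, 45), (213, 26), (215, 59), (217, 53), (219, 57), (221, 59), (223, 308), (225, 403), (227, 405), (229, 390), (231, 381), (233, 353), (235, 226), (237, 395), (239, 403), (241, 261), (243, 144), (245, 287), (247, 404), (249, 406), (251, 161), (253, 298)]
380 [(207, 74), (209, 96), (211, 38), (213, 49), (215, 94), (217, 105), (219, 94), (221, 267), (223, 675), (225, 673), (227, 674), (229, 669), (231, 675), (233, 616), (235, 232), (237, 385), (239, 392), (241, 274), (243, 141), (245, 281), (247, 389), (249, 401), (251, 169), (253, 255)]
400 [(207, 70), (209, 57), (211, 32), (213, 57), (215, 64), (217, 50), (219, 68), (221, 199), (223, 399), (225, 402), (227, 401), (229, 399), (231, 398), (233, 365), (235, 238), (237, 384), (239, 396), (241, 270), (243, 138), (245, 286), (247, 393), (249, 393), (251, 159), (253, 316)]
catch M 564.3001440204754
[(36, [266.3, 218.3]), (40, [265.7, 221.6]), (44, [265.0, 224.9]), (48, [264.2, 228.3])]
```

```bash
python3 -c "
from workcell import arm
print(arm.close_job())"
```

```text
the job is handed in; nothing more can be done
None
```

The grille is hooked under the lip, snapped in under the catch and let go, and the job is handed in at about 14.4 s; the interface gave no verdict. A 31 N upward pull at the tab did not free it, and the front edge measured at seated height with the catch back at rest.

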